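Fit the probe pins to the amplifier and set its level

ROBOT

A 7-joint arm with a two-finger parallel gripper is mounted at the origin on the work surface. World frame = base frame: x ahead of the robot, y to its left, z up, the work surface at z = 0. Lengths are in m, angles in degrees, forces in N, time in s.
With the tool pointing down it reaches from about 0.425 to 0.875 m from the base axis. Payload 4.7 kg.
Tool frame: the origin (TCP) lies on the centre line of the jaws, within the pads' length; the fingertips stand 11 mm ahead of it and the grasp point (between the pads) lies 8 mm behind it (finger_overhang is the x of the fingertips in the tool frame, in m); x points along the fingers, z is the direction in which the jaws open and shut, and the axes are right-handed (so a half turn about x gives the same grasp; the last joint's range is limited). The gripper opens to 87 mm and grips with 3 to 60 N. Pads are 19 mm wide; open, the fingers measure 117 mm over their backs; the gripper's body (75 mm by 190 mm) begins 51 mm behind the grasp point.
Start: joints at [-72.359, 18.392, -4.016, 83.108, 1.295, 78.541, -3.26], TCP at [0.188, 0.622, 0.204] pointing down, gripper open.
Joint ranges: [-163.93, 163.93], [-17.29, 119.83], [-79.2, 71.16], [3.27, 140.29], [-89.18, 269.18], [5.43, 117.66], [-154.24, 154.24]. Speed limits (degrees/s): [147.25, 147.25, 180, 180, 180, 180, 180].

INTERFACE

Orientations are given as [roll, pitch, yaw] about the fixed x, y, z axes, in that order (R = Rz(yaw) Ry(pitch) Rx(roll)).
In Python, from cell import get_obs, read_camera, sign_off, cut_out, finger_overhang gives the robot as it stands.
- The arm moves only by the tool servo_tool, never from a script. Its argument "rows" is one flat list of numbers, 5 for each row, row after row: the shift along the world's x, y, z in mm, then the turn about the world's z in degrees, then the closure, from 0 (fully open) to 1 (shut). A call has 1 to 10 rows; each row is the pose to reach, as a shift and turn from the pose commanded when the call began; what a row does not reach only later rows make up. A row lasts 1/12 s, in which the tool goes at most 41.7 mm and 7.16 degrees, less where a joint would pass 70% of its speed; a pose out of reach is approached as far as the arm can. A call with a gripper value outside its range is refused whole. The fingers move at their own pace and stop on an object; "force" is the grip in N (left out, the last holds). Time passes only in rows, so rows that repeat a pose let the fingers close. It gives the time, the measured TCP pose, the force and the opening at its end, in the units of the state.
- get_obs(): the state, without advancing time (a new reading comes with each control period).
- read_camera(name): name is "scene" or "side" or "wrist"; returns a dict with "frame" (384x512x3 uint8, blue, green, red), "range_z" (384x512 float32, m along the optical axis (not along the pixel's ray), 0 where there is no reading), "intrinsics" (3x3 intrinsics, pixels), "cam_to_world" (4x4, takes a point from camera to world coordinates); the wrist camera has in their place "tool_from_camera" (4x4, takes a point from camera to tool coordinates, whose origin is the TCP and whose axes are the tool frame's). Camera axes: x right, y down, z forward; pixel columns grow to the right and rows downward; lengths in m; the calibration is good to about 2 mm. A picture is of the moment at which its call begins: read the wrist's pose just before it.
- sign_off(): hands the job in, once; it reports no verdict.
Trained networks look in a picture, given as the dict that the camera call returned (one of the last four; its "shot" number tells which), for a name from the list of things; names that differ only in an ending like _2 or _b are one class to them, and where a whole thing is asked for, a point or a joint stands for the part that bears it (a point fixed in the world has none). Each returns a list of dicts, best first, with "score" (0 to 1); they miss things now and then, are a little off and sometimes report something else, mostly with a low value. They report only what shows in the picture. A call takes as long as a camera call. They do not tell look-alikes from the thing itself.
- cut_out(name, picture): "pixels" (384x512 bool, what is visible of it) and "extent" ([centre column, centre row, width, height] in pixels, round what is visible of it).
The state is a dict: "time_s": time; "qpos": joint angles; "joint_velocities": joint speeds; "effort": joint torques, N m; "tool_pos": TCP position; "tool_rot": TCP orientation; "force": force on the tool from outside, world axes, zero at the start; "wrist_torque": the same for the moment, N m; "grip_width": finger opening in m.
Only numpy, scipy, OpenCV 4.12 (cv2) and the standard library are available. Lean on these libraries where they do the work, as an engineer would, in place of code of your own. Each camera call takes 0.05 s, during which the arm holds its last target.

TASK

Get the amplifier ready for a measurement: first turn its level lever fully home to the orange mark, then take the orange cover plate off the terminals and lay it flat in the middle of the rubber mat. With the lever still home, push every probe pin that is in the wooden stand fully down into the terminal of its own colour, and only then turn the lever until its pointer is on the green set mark. Leave everything else on the bench where it is.

Things in the scene. Friction and masses are not known exactly. Their poses are not given: they have to be found in the camera images.
- amp: The amplifier: a grey bench box with a blue front, lying flat and fixed, 180 (its x) x 380 (its y) x 70 mm high; origin at the centre of its underside, x away from the robot, y to the left. On its flat top, 70 mm up: a row of four terminals along its y at x = -20, y = 130 (red), 85 (black), 40 (yellow), -5 mm (blue), and the lever, its axis at x = 0, y = -112 mm.
- lever (a joint): Angle of the level lever in rad, 0 to 2.4. 0 is fully home, against its stop, pointing to the amplifier's front (its -x) at the small orange home mark; growing values turn it anticlockwise seen from above, over the amplifier's right side towards its rear. It stays where it is left: friction about 0.05 N m (1 N at the grip). Standing on the amplifier's top, it turns about an upright axis.
- lever_axis (a point): The point on the amplifier's top where the lever's upright axis passes.
- lever_grip (a point): The lever's orange upright grip post: 16 mm diameter, 50 mm from the axis; it stands from 10 to 52 mm above the amplifier's top. This point is on its axis, 40 mm above the amplifier's top. It can be pinched from above in any direction.
- lever_pointer (a point): The white pointer at the lever's outer end, 64 mm from the lever's axis.
- set_mark (a point): The green set mark, a 20 x 6 mm bar on the amplifier's top, 64 mm from the lever's axis, at another angle (0.8 to 2.1 rad) each time. It cannot be moved. The lever is at the set level when its pointer lies over this mark.
- cover: The loose orange cover plate, 66 (its x) x 185 (its y) x 6 mm, 0.11 to 0.23 kg, lying over the terminals on the amplifier's top; origin at the centre of its underside. On it a black upright handle bar, 14 mm thick (x), 60 mm long (y), centred, from 6 to 38 mm above the origin: pinch it across x.
- mat: The dark rubber mat, 250 (its x) x 130 (its y) x 3 mm, fixed on the bench to the left or the right of the amplifier; origin at the centre of its underside. The cover fits on it whole with its y along the mat's x.
- stand: The wooden pin stand, 200 (its x) x 56 x 42 mm high, fixed, on the other side of the amplifier from the mat; origin at the centre of its underside. Four holes in a row along x, at -67.5, -22.5, 22.5 and 67.5 mm, hold the pins upright, in any order, some holes empty.
- pin_red: The red probe pin, standing in the stand; absent at some starts. 80 mm tall: a brass shaft 6 mm in diameter and 30 mm long with a tapered foot, a collar 18 mm in diameter (30 to 34 mm), above it a round red handle 14 mm in diameter up to 80 mm. 30 g. Origin at the foot's tip, z up along the pin. In the stand its collar rests on the stand's top.
- pin_black: The black probe pin, standing in the stand; absent at some starts. 80 mm tall: a brass shaft 6 mm in diameter and 30 mm long with a tapered foot, a collar 18 mm in diameter (30 to 34 mm), above it a round black handle 14 mm in diameter up to 80 mm. 30 g. Origin at the foot's tip, z up along the pin. In the stand its collar rests on the stand's top.
- pin_yellow: The yellow probe pin, standing in the stand; absent at some starts. 80 mm tall: a brass shaft 6 mm in diameter and 30 mm long with a tapered foot, a collar 18 mm in diameter (30 to 34 mm), above it a round yellow handle 14 mm in diameter up to 80 mm. 30 g. Origin at the foot's tip, z up along the pin. In the stand its collar rests on the stand's top.
- pin_blue: The blue probe pin, standing in the stand; absent at some starts. 80 mm tall: a brass shaft 6 mm in diameter and 30 mm long with a tapered foot, a collar 18 mm in diameter (30 to 34 mm), above it a round blue handle 14 mm in diameter up to 80 mm. 30 g. Origin at the foot's tip, z up along the pin. In the stand its collar rests on the stand's top.
- term_red (a point): Mouth of the terminal with the red square frame, at the centre of the hole, on the amplifier's flat top. Hole 7.2 mm wide, 36 mm deep, with a 2 mm chamfer, straight down; the pin is home when its collar lies on the top, its foot 30 mm below this point. Under the cover at the start.
- term_black (a point): Mouth of the terminal with the black square frame, at the centre of the hole, on the amplifier's flat top. Hole 7.2 mm wide, 36 mm deep, with a 2 mm chamfer, straight down; the pin is home when its collar lies on the top, its foot 30 mm below this point. Under the cover at the start.
- term_yellow (a point): Mouth of the terminal with the yellow square frame, at the centre of the hole, on the amplifier's flat top. Hole 7.2 mm wide, 36 mm deep, with a 2 mm chamfer, straight down; the pin is home when its collar lies on the top, its foot 30 mm below this point. Under the cover at the start.
- term_blue (a point): Mouth of the terminal with the blue square frame, at the centre of the hole, on the amplifier's flat top. Hole 7.2 mm wide, 36 mm deep, with a 2 mm chamfer, straight down; the pin is home when its collar lies on the top, its foot 30 mm below this point. Under the cover at the start.
- vial_a: A small capped clear glass vial, 26 mm in diameter, 55 mm tall, loose on the bench; not part of the job. Origin: centre of its underside.
- vial_b: A small capped amber vial, 26 mm in diameter, 55 mm tall, loose on the bench; not part of the job. Origin: centre of its underside.
- jar: A glass jar, 52 mm in diameter, 80 mm tall, loose on the bench; not part of the job. Origin: centre of its underside.
- beaker: A clear plastic beaker, 60 mm in diameter, 70 mm tall, loose on the bench; not part of the job. Origin: centre of its underside.
- screwdriver: A screwdriver, 170 mm long, lying between the robot and the amplifier, loose on the bench; not part of the job. Origin: centre of its underside as it lies, x along it.
- tipbox: A blue open box, 80 x 60 x 35 mm, between the robot and the amplifier, loose on the bench; not part of the job. Origin: centre of its underside.
Things that resemble listed ones, but are neither listed nor needed, are in the scene too. Leave any yellow look-alike of the cover alone.

How it is judged:
By the outcome, as a careful person would: the job done as asked, in the order asked, and still so for the second after the job is handed in, with the robot touching nothing.
Of pin_red, pin_black, pin_yellow, pin_blue only 2 to 4 are there at a start; the rules pass over those that are not, and their reading is None.
At some moment in a run one of cover may be knocked a few centimetres aside while the robot is not near it.
Once in a run the grip may slacken for a moment while it holds something.
It also fails if it takes over 210 s, if anything falls off the work surface, if the arm or the gripper's body presses on something with over 40 N, if the wrist force passes 120 N, or if a joint passes its speed limit or range.

## Working session

There is one attempt and no reset: what is moved stays moved. The work goes in short steps, Python scripts to look and compute and a tool call to move; the robot and the scene stay as the last step left them, time stands still between calls to the robot, and variables do not carry over. Pictures are saved under pics/ and viewed, and the job is handed in when it is done.

Besides the shell and the picture viewer there is one more tool, called as name(argument=value, ...) on one line, values as JSON. servo_tool: Moves the arm, as the interface text tells. Its arguments: {"type":"object","properties":{"rows":{"type":"array"},"force":{"type":"number"}},"required":["rows"]}

```bash
ls; mkdir -p pics; python3 - <<'E'
from cell import *
import cv2,pickle
o=get_obs(); print({k:o[k] for k in ('time_s','tool_pos','tool_rot','grip_width','force')}, finger_overhang)
for n in ("scene","side","wrist"):
    p=read_camera(n); cv2.imwrite(f"pics/{n}0.png",p["frame"]); pickle.dump(p,open(f"{n}0.pkl","wb"))
E
```

```text
pics
{'time_s': 0.0, 'tool_pos': array([0.18815319, 0.62157415, 0.20257119]), 'tool_rot': array([-175.74706841,   89.89166307, -102.58057535]), 'grip_width': 0.08715745603928855, 'force': array([0.5549298 , 0.12120097, 0.15812951])} 0.011
```

View pics/scene0.png

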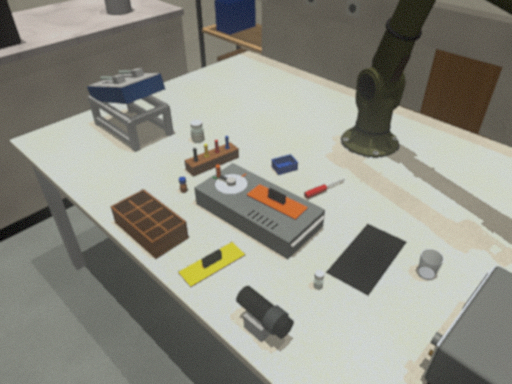

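View pics/side0.png

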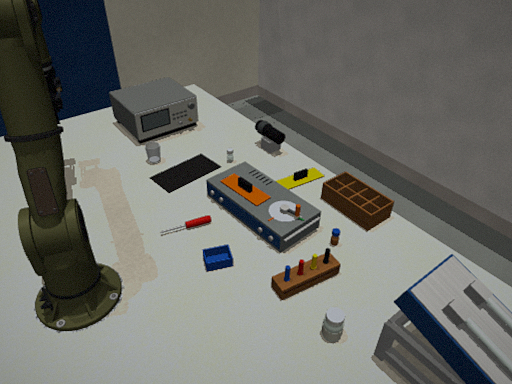

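View pics/wrist0.png

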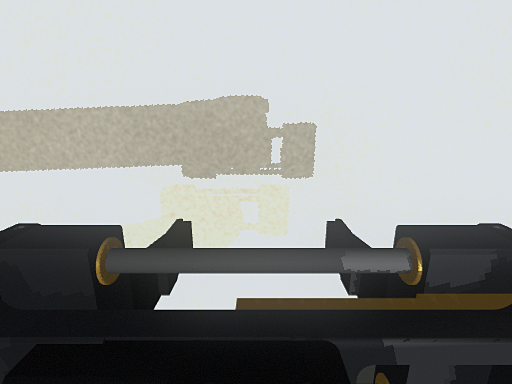

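```bash
cat > h.py <<'E'
from cell import *
import numpy as np, cv2
from scipy.spatial.transform import Rotation as R
def T_tool(o):
    T=np.eye(4); T[:3,:3]=R.from_euler('xyz',o['tool_rot'],degrees=True).as_matrix(); T[:3,3]=o['tool_pos']; return T
def cam(name):
    o=get_obs(); p=read_camera(name)
    p['T']=p['cam_to_world'] if 'cam_to_world' in p else T_tool(o)@p['tool_from_camera']
    return p
def cloud(p):
    K=p['intrinsics']; z=p['range_z']; v,u=np.mgrid[:384,:512]
    P=np.stack([(u-K[0,2])/K[0,0]*z,(v-K[1,2])/K[1,1]*z,z],-1)
    W=P@p['T'][:3,:3].T+p['T'][:3,3]; W[z==0]=np.nan; return W
def proj(p,X):
    X=np.atleast_2d(X); C=(X-p['T'][:3,3])@p['T'][:3,:3]; K=p['intrinsics']
    return np.stack([C[:,0]/C[:,2]*K[0,0]+K[0,2],C[:,1]/C[:,2]*K[1,1]+K[1,2]],-1)
def ray(p,uv,z):
    "intersect pixel ray with world plane z"
    K=p['intrinsics']; d=p['T'][:3,:3]@np.array([(uv[0]-K[0,2])/K[0,0],(uv[1]-K[1,2])/K[1,1],1]); c=p['T'][:3,3]
    return c+d*(z-c[2])/d[2]
E
python3 - <<'E'
from h import *
np.set_printoptions(precision=4,suppress=True)
for n in ('scene','side'):
    p=cam(n); W=cloud(p); print(n,p['T'][:3,3])
    for t in ['amp','mat','stand','cover','pin_red','pin_black','pin_yellow','pin_blue','lever','lever_grip','vial_a','vial_b','jar','beaker','screwdriver','tipbox']:
        for d in cut_out(t,p)[:2]:
            if d['score']<.3: continue
            m=d['pixels']; X=W[m]; X=X[~np.isnan(X[:,0])]
            if len(X)==0: print(t,d['extent'],'no depth');continue
            top=np.percentile(X[:,2],95); Y=X[X[:,2]>top-.008]
            r=cv2.minAreaRect((Y[:,:2]*1000).astype(np.float32))
            print(t,round(d['score'],2),np.round(d['extent']),len(X),'top',round(top,3),'med',np.median(Y,0),'rect',np.round(r[0],1),np.round(r[1],1),round(r[2],1))
E
```

```text
scene [1.3486 0.7087 0.9198]
amp 0.92 [260. 210. 128.  94.] 5666 top 0.076 med [ 0.646  -0.0214  0.0728] rect [620.5 -17.6] [185.3 386.1] 4.0
mat 0.69 [365. 260.  77.  69.] 2925 top 0.009 med [0.5431 0.3404 0.0055] rect [529.4 336.6] [254.  134.5] 7.9
mat 0.38 [258. 211. 131.  94.] 5762 top 0.076 med [ 0.6449 -0.0168  0.0728] rect [620.7 -17.6] [185.6 386.9] 3.7
stand 0.85 [212. 158.  56.  33.] 880 top 0.047 med [ 0.5483 -0.3291  0.0448] rect [ 534.4 -338.9] [ 69.2 199.5] 83.1
stand 0.36 [216. 146.   3.  13.] 41 top 0.094 med [ 0.5114 -0.3303  0.091 ] rect [ 510.9 -331.8] [12.9  7.6] 47.4
cover 0.9 [211. 265.  65.  42.] 1278 top 0.039 med [0.86   0.0401 0.039 ] rect [857.6  38.7] [18.2 61.2] 82.6
cover 0.66 [278. 201.  60.  32.] 953 top 0.109 med [0.5962 0.0402 0.1095] rect [595.   39.8] [17.1 59. ] 6.0
pin_red 0.49 [215. 146.   4.  14.] 45 top 0.095 med [ 0.5112 -0.3297  0.0935] rect [ 510.9 -331.7] [13.   7.6] 48.0
pin_black 0.5 [226. 175.  21.  19.] 135 top 0.123 med [ 0.6429 -0.1722  0.1223] rect [ 642.  -173.5] [11.5 10. ] 67.1
pin_black 0.41 [194. 154.   2.   9.] 14 top 0.088 m
[... 2262 characters left out ...]
.3] 47.4
lever 0.61 [290. 211.  23.  11.] 191 top 0.121 med [ 0.6358 -0.1803  0.1203] rect [ 636.6 -180.2] [12.9 14.1] 24.8
lever_grip 0.63 [291. 211.  22.  14.] 138 top 0.121 med [ 0.6358 -0.1806  0.1196] rect [ 637.6 -181.3] [12.5 12.4] 7.1
jar 0.64 [333. 322.  24.  31.] 596 top 0.082 med [ 0.4633 -0.5063  0.0794] rect [ 463.6 -505.2] [45.8 43. ] 57.1
beaker 0.71 [152. 152.  13.  22.] 252 top 0.069 med [0.4703 0.4839 0.0658] rect [470.8 488.2] [67.3 50.9] 71.1
screwdriver 0.81 [185. 222.  47.  13.] 242 top 0.026 med [0.4099 0.0459 0.0227] rect [378.7  52.1] [ 25.6 146. ] 79.2
tipbox 0.97 [217. 257.  32.  26.] 630 top 0.035 med [ 0.3697 -0.1311  0.0327] rect [ 370.6 -126.3] [64.6 80.5] 67.8
```

```bash
python3 - <<'E'
from h import *
np.set_printoptions(precision=4,suppress=True)
o=get_obs(); p=read_camera('wrist'); print(p['tool_from_camera'],p['intrinsics']); print(T_tool(o)); print(o['time_s'])
E
```

```text
[[ 0.0001 -0.2686  0.9632 -0.1815]
 [-0.0004 -0.9632 -0.2686  0.0725]
 [ 1.     -0.0004 -0.0002 -0.0002]
 [ 0.      0.      0.      1.    ]] [[270.3921   0.     258.6193]
 [  0.     270.3921 192.3662]
 [  0.       0.       1.    ]]
[[ 0.0001 -0.9572  0.2896  0.1883]
 [ 0.0001  0.2896  0.9572  0.6222]
 [-1.     -0.0001  0.0001  0.2037]
 [ 0.      0.      0.      1.    ]]
1.85
```

servo_tool(rows=[20,-35,8,0,0,41,-70,10,0,0,62,-105,10,0,0,82,-140,10,0,0,103,-175,10,0,0,124,-210,10,0,0,144,-245,10,0,0,165,-280,10,0,0,185,-315,10,0,0,206,-350,10,0,0])

```text
time_s: 2.73
tool_pos: [0.3948, 0.2704, 0.2141]
tool_rot: [-13.1, 89.9, 60.1]
force: [1.3, 0.7, 0.8]
grip_width: 0.0869
```

servo_tool(rows=[17,-36,8,0,0,34,-72,16,0,0,51,-108,20,0,0,68,-144,25,0,0,85,-180,30,0,0,100,-216,36,0,0,110,-252,36,0,0,120,-288,36,0,0,130,-315,36,0,0,130,-330,36,0,0])

```text
time_s: 3.57
tool_pos: [0.5252, -0.0626, 0.2501]
tool_rot: [-120.2, 89.9, -47.3]
force: [0.3, 0.2, 0.0]
grip_width: 0.0872
```

```bash
cat > look.py <<'E'
from h import *
import sys
np.set_printoptions(precision=4,suppress=True)
p=cam('wrist'); W=cloud(p); o=get_obs(); print(o['tool_pos'],'jaw',np.degrees(np.arctan2(*T_tool(o)[:2,2][::-1])),o['time_s'])
cv2.imwrite(f'pics/{sys.argv[1]}.png',p['frame'])
for t in sys.argv[2:]:
    for d in cut_out(t,p)[:2]:
        if d['score']<.3: continue
        X=W[d['pixels']]; X=X[~np.isnan(X[:,0])]
        if len(X)==0: continue
        top=np.percentile(X[:,2],95); Y=X[X[:,2]>top-.006]
        r=cv2.minAreaRect((Y[:,:2]*1000).astype(np.float32))
        print(t,round(d['score'],2),np.round(d['extent']),len(X),'top',round(top,3),'mean',Y.mean(0),'rect',np.round(r[0],1),np.round(r[1],1),round(r[2],1))
import pickle; pickle.dump(p,open('last.pkl','wb'))
E
python3 look.py w1 amp lever_grip cover pin_red pin_blue pin_yellow pin_black stand
```

```text
[ 0.5244 -0.0649  0.2501] jaw 72.70002942552563 3.6167
amp 0.85 [305. 214. 279. 189.] 19520 top 0.072 mean [ 0.6037 -0.012   0.0718] rect [601.  -16.7] [225.3 380.1] 3.4
lever_grip 0.64 [221. 267.  42.  50.] 245 top 0.123 mean [ 0.6385 -0.1751  0.1215] rect [ 639.  -175.4] [15.2 13.7] 18.9
lever_grip 0.41 [309. 213. 288. 196.] 20187 top 0.072 mean [ 0.6034 -0.0117  0.0736] rect [604. -17.] [219.6 381.1] 3.8
cover 0.67 [344. 198. 142.  93.] 5953 top 0.108 mean [0.5931 0.0379 0.1094] rect [577.8  14.7] [109.6  46.6] 55.4
cover 0.44 [346. 291.   7.  15.] 74 top 0.114 mean [ 0.5476 -0.0243  0.3128] rect [547.5 -24.3] [1. 0.] 10.4
pin_red 0.86 [ 77. 216.  33.  18.] 256 top 0.092 mean [ 0.5096 -0.3291  0.0906] rect [ 509.6 -329.4] [9.7 5.2] 62.2
pin_blue 0.87 [ 66. 187.  31.  14.] 281 top 0.093 mean [ 0.4678 -0.3239  0.0918] rect [ 468.  -324.4] [11.2 12.1] 39.6
pin_yellow 0.61 [172. 302.  19.  23.] 270 top 0.054 mean [ 0.7019 -0.2764  0.052 ] rect [ 702.3 -275.8] [18.   4.3] 56.3
pin_yellow 0.39 [219. 266.  51.  45.] 257 top 0.123 mean [ 0.6387 -0.1754  0.1215] rect [ 639.8 -176. ] [14.8 14.9] 67.9
stand 0.67 [ 95. 202.  81.  94.] 3190 top 0.044 mean [ 0.4816 -0.3234  0.0428] rect [ 505.6 -235.6] [253.8 102.1] 77.3
```

View pics/w1.png

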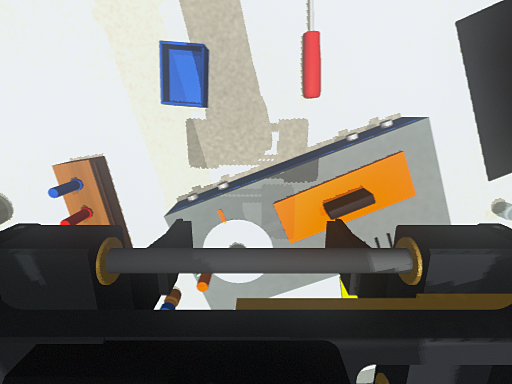

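```bash
python3 - <<'E'
from h import *
import pickle
p=pickle.load(open('last.pkl','rb')); W=cloud(p); f=p['frame'].astype(int)
hsv=cv2.cvtColor(p['frame'],cv2.COLOR_BGR2HSV).astype(int)
up=(abs(W[...,2]-.072)<.006)
dm=up&(np.hypot(W[...,0]-.629,W[...,1]+.129)<.075)
w=dm&(hsv[...,1]<40)&(hsv[...,2]>200)
cs,_=cv2.findContours(w.astype(np.uint8),cv2.RETR_EXTERNAL,cv2.CHAIN_APPROX_NONE); c=max(cs,key=len)[:,0]
X=W[c[:,1],c[:,0],:2]; X=X[~np.isnan(X[:,0])]
print('hull circle',cv2.minEnclosingCircle((X*1000).astype(np.float32)))
o=dm&(hsv[...,0]<18)&(hsv[...,1]>120); print('orange',W[o].mean(0),o.sum())
g=dm&(abs(hsv[...,0]-60)<25)&(hsv[...,1]>60); print('green',g.sum(), W[g].mean(0) if g.sum() else '')
# amp top
t=up&(hsv[...,1]<40)&(hsv[...,2]<200)
# cover plate
c=(abs(W[...,2]-.078)<.006)&(hsv[...,0]<22)&(hsv[...,1]>150)
r=cv2.minAreaRect((W[c][:,:2]*1000).astype(np.float32)); print('cover',r)
c=(W[...,2]>.1)&(W[...,2]<.115)&(W[...,1]>-.05)
r=cv2.minAreaRect((W[c][:,:2]*1000).astype(np.float32)); print('handle',r)
E
python3 - <<'E'
from h import *
p=cam('side'); f=cv2.resize(p['frame'][140:300,200:360],None,fx=4.5,fy=3.6,interpolation=cv2.INTER_CUBIC); cv2.imwrite('pics/s1.png',f)
E
```

```text
hull circle ((621.042724609375, -125.25486755371094), 50.807315826416016)
orange [ 0.56915193 -0.13214844  0.07083061] 55
green 6 [ 0.64968193 -0.19850588  0.07119663]
cover ((583.9036254882812, -101.29942321777344), (470.5704040527344, 96.87776947021484), 85.57836151123047)
handle ((594.7759399414062, 38.43681335449219), (14.187331199645996, 59.48029708862305), 6.070536136627197)
```

View pics/s1.png

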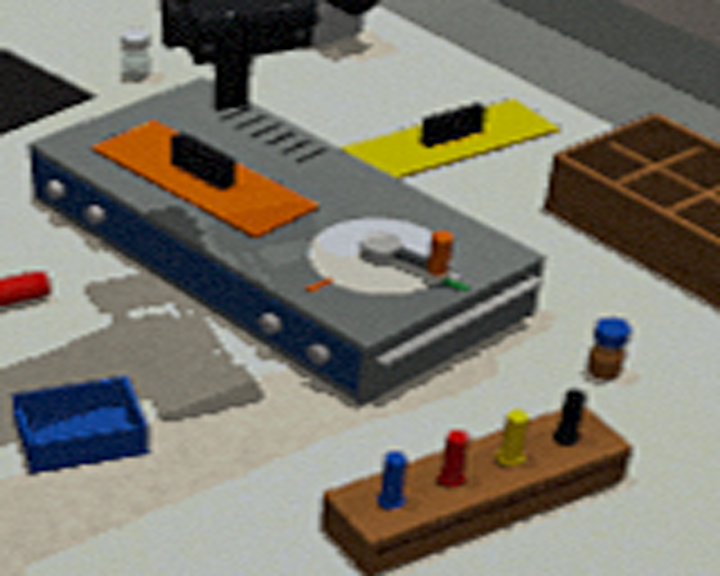

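```bash
python3 -c "
from h import *
o=get_obs();print(o['tool_pos'],o['joint_velocities'].max(),o['qpos'],o['time_s'])"
```

```text
[ 0.52429192 -0.05658998  0.24973856] 0.3859019587648005 [-30.74532017   1.67854068  35.06552115  97.59138389  -0.99933173
  81.02732015  77.75439377] 4.0667
```

servo_tool(rows=[28,-29,-20,-5,0.2,56,-58,-50,-10,0.4,84,-87,-80,-15,0.5,108,-112,-95,-20,0.5,114,-118,-100,-20,0.5,114,-118,-100,-20,0.5,114,-118,-100,-20,0.5], force=10)

```text
time_s: 4.65
tool_pos: [0.6377, -0.1763, 0.1479]
tool_rot: [137.5, 89.8, -169.4]
force: [-0.2, -0.4, 1.1]
grip_width: 0.0488
```

```bash
python3 look.py w2 lever_grip; python3 -c "
from h import *
o=get_obs();print(o['tool_pos'],o['qpos'],o['time_s'])"
```

```text
[ 0.638  -0.1752  0.1492] jaw 53.18955625127887 4.7
lever_grip 0.63 [281. 182.  69.  77.] 1738 top 0.123 mean [ 0.6394 -0.1756  0.1219] rect [ 639.8 -176. ] [14.  14.8] 53.9
[ 0.63833003 -0.17464318  0.15010549] [-17.2449311   25.11467338  40.45916533  86.65423381 -16.67030008
  74.36955303  78.28921444] 4.75
```

View pics/w2.png

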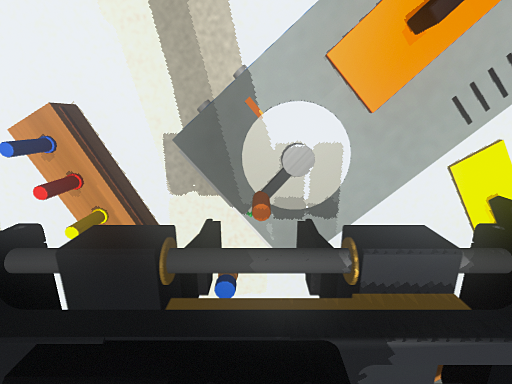

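```bash
python3 - <<'E'
from h import *
import pickle
p=pickle.load(open('last.pkl','rb'));W=cloud(p)
for n,uv,z in [('disc',(296.5,154.5),.071),('hub',(298,157),.085),('home',(253,107),.071),('discleft',(242,157),.071),('discright',(351,157),.071),('disctop',(297,100),.071),('bot',(290,208),.071)]:
    print(n,ray(p,uv,z),W[int(uv[1]),int(uv[0])])
E
```

```text
disc [ 0.62878515 -0.12455965  0.071     ] [ 0.6250412  -0.1251713   0.08761679]
hub [ 0.62883824 -0.12519307  0.085     ] [ 0.62851182 -0.1252422   0.08664811]
home [ 0.56937883 -0.13158841  0.071     ] [ 0.56937224 -0.13158787  0.07084528]
discleft [ 0.59943553 -0.16765454  0.071     ] [ 0.59942736 -0.16763943  0.07111102]
discright [ 0.66202612 -0.0842431   0.071     ] [ 0.66217473 -0.08415527  0.07052924]
disctop [ 0.58850854 -0.09604544  0.071     ] [ 0.58851483 -0.09601715  0.07079927]
bot [ 0.66912647 -0.16053449  0.071     ] [ 0.66926167 -0.16057724  0.07060599]
```

servo_tool(rows=[0,0,-25,0,0.5,0,0,-50,0,0.5,0,0,-50,0,1,0,0,-50,0,1,0,0,-50,0,1,0,0,-50,0,1], force=10)

```text
time_s: 5.25
tool_pos: [0.6396, -0.1757, 0.1022]
tool_rot: [-55.1, 89.8, -1.9]
force: [-0.1, -0.3, -0.3]
grip_width: 0.0242
```

servo_tool(rows=[0,0,0,0,1,0,0,0,0,1,-4,-1,0,0,1,-9,-1,0,0,1,-17.5,-0.5,0,0,1,-26,1.5,0,0,1,-34,5.5,0,0,1,-41,10,0,0,1,-44.5,13,0,0,1,-47.5,16,0,0,1])

```text
time_s: 6.08
tool_pos: [0.5916, -0.1598, 0.1006]
tool_rot: [-57.5, 89.8, -4.4]
force: [4.5, 0.9, 3.8]
grip_width: 0.0145
```

servo_tool(rows=[-5,7,0,0,1,-9,15,0,0,1,-11.5,23.5,0,0,1,-12,29.5,0,0,1,-12,33,0,0,1,-12,33,0,0,1,-12,34,0,0,1])

```text
time_s: 6.67
tool_pos: [0.5748, -0.1284, 0.0996]
tool_rot: [142.2, 89.6, -164.7]
force: [-6.0, -2.2, 9.2]
grip_width: 0.0145
```

```bash
python3 look.py w3 lever_grip; python3 -c "
from h import *
o=get_obs();print(o['tool_pos'],o['force'],o['qpos'],o['grip_width'])"
```

```text
[ 0.5748 -0.1283  0.0996] jaw 53.05111790653308 6.7167
lever_grip 0.56 [257. 227.  29.  44.] 782 top 0.123 mean [ 0.5771 -0.1293  0.1253] rect [ 565.9 -121.2] [14.3 40.8] 52.9
[ 0.57476345 -0.12832394  0.09958059] [-5.61198313 -1.94177629  9.48935321] [-24.20927473  18.39001057  40.74049319 100.38865254 -12.76060054
  66.38488006  73.36026204] 0.014968609808024532
```

View pics/w3.png

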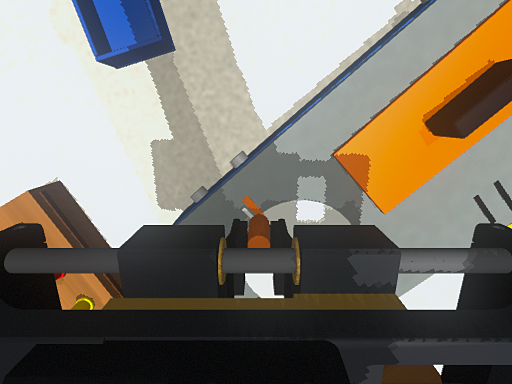

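servo_tool(rows=[0,0,0,0,0.6,0,0,0,0,0.6,0,0,0,0,0.6,0,0,30,0,0.6,0,0,65,0,0.6,20,25,90,0,0.6,40,50,115,0,0.6,40,50,120,0,0.6,40,50,120,0,0.6])

```text
time_s: 7.52
tool_pos: [0.6203, -0.0731, 0.2207]
tool_rot: [-51.6, 89.9, 1.8]
force: [-0.1, -1.5, 0.0]
grip_width: 0.0342
```

```bash
python3 look.py w4 lever_grip cover; python3 - <<'E'
from h import *
import pickle
p=pickle.load(open('last.pkl','rb')); W=cloud(p)
hsv=cv2.cvtColor(p['frame'],cv2.COLOR_BGR2HSV).astype(int)
dm=(abs(W[...,2]-.071)<.006)&(np.hypot(W[...,0]-.629,W[...,1]+.127)<.085)
g=dm&(abs(hsv[...,0]-60)<25)&(hsv[...,1]>60); print('green',g.sum(),W[g].mean(0),cv2.minAreaRect((W[g][:,:2]*1000).astype(np.float32)))
c=(abs(W[...,2]-.077)<.005)&(hsv[...,0]<22)&(hsv[...,1]>150)&(W[...,1]>-.1)&(W[...,1]<.2)
print('cover',cv2.minAreaRect((W[c][:,:2]*1000).astype(np.float32)))
E
```

```text
[ 0.6187 -0.0752  0.2193] jaw 53.27975645286232 7.5667
lever_grip 0.91 [214. 194.  58.  51.] 1018 top 0.123 mean [ 0.5816 -0.1299  0.1265] rect [ 591.4 -113.3] [58.1 15.1] 61.4
cover 0.75 [401. 234.  76.  91.] 1594 top 0.008 mean [0.7997 0.0493 0.011 ] rect [779.1  44.6] [348.   70.4] 9.9
cover 0.73 [326.  97. 159. 160.] 9594 top 0.108 mean [0.5948 0.0388 0.1081] rect [595.2  38.8] [14.2 60. ] 6.1
green 43 [ 0.64510267 -0.18662855  0.07242356] ((645.384033203125, -187.24462890625), (5.1473774909973145, 16.598918914794922), 17.01836395263672)
cover ((594.8993530273438, 38.69594955444336), (65.62367248535156, 184.73016357421875), 6.160845756530762)
```

View pics/w4.png

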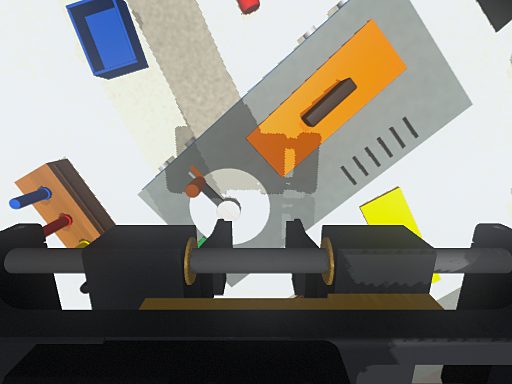

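```bash
python3 - <<'E'
from h import *
import pickle
p=pickle.load(open('last.pkl','rb')); W=cloud(p)
c=(abs(W[...,2]-.122)<.004)&(np.hypot(W[...,0]-.629,W[...,1]+.127)<.085)
print('grip',cv2.minAreaRect((W[c][:,:2]*1000).astype(np.float32)))
o=get_obs();print(o['tool_pos'],o['qpos'])
E
```

```text
grip ((581.2720947265625, -132.19317626953125), (14.42431640625, 14.60025691986084), 49.799259185791016)
[ 0.61724133 -0.07686032  0.21811879] [-27.8537481   17.20709749  40.48508213  87.35364271 -11.18795734
  79.75426402  66.47782271]
```

servo_tool(rows=[-4,18,0,-7,0.4,-8,36,0,-14,0.3,-12,54,0,-21,0.3,-16,72,0,-28,0.3,-20,90,-15,-35,0.3,-23,106,-30,-42,0.3,-24,113,-50,-47,0.3,-24,113,-60,-47,0.3,-24,113,-60,-47,0.3])

```text
time_s: 8.42
tool_pos: [0.5919, 0.0362, 0.1562]
tool_rot: [-169.7, 89.6, -163.5]
force: [-0.8, 0.1, -0.3]
grip_width: 0.0608
```

```bash
python3 look.py w5 cover; python3 -c "
from h import *
o=get_obs();print(o['tool_pos'],o['force'],o['qpos'],o['grip_width'])"
```

```text
[0.5932 0.0354 0.158 ] jaw 6.209211219223714 8.4667
cover 0.83 [452. 194. 119.  67.] 5769 top 0.038 mean [0.8555 0.0387 0.0384] rect [777.3  52.8] [ 17.1 224.5] 79.7
[0.59433279 0.03515971 0.15943249] [0.45840145 0.61058747 0.86108352] [-42.75078153  16.16197319  43.93696254  96.00496899 -11.60656023
  72.60418787   9.70923391] 0.06051263749487302
```

View pics/w5.png

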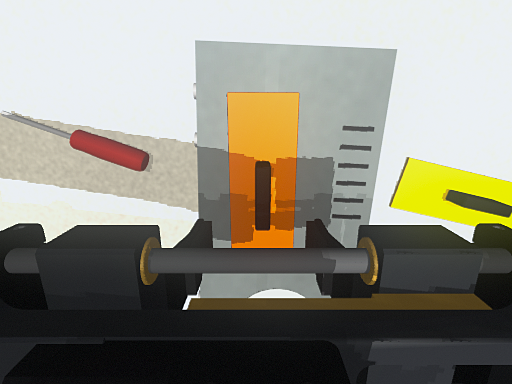

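```bash
python3 - <<'E'
from h import *
import pickle
p=pickle.load(open('last.pkl','rb')); W=cloud(p)
c=(abs(W[...,2]-.107)<.005)&(np.hypot(W[...,0]-.595,W[...,1]-.039)<.05)
print('handle',cv2.minAreaRect((W[c][:,:2]*1000).astype(np.float32)))
m=(abs(W[...,2]-.0708)<.003)&(abs(W[...,1]-.1)<.15)&(abs(W[...,0]-.6)<.15)
print('amptop',cv2.minAreaRect((W[m][:,:2]*1000).astype(np.float32)))
E
```

```text
handle ((595.3892822265625, 39.5980339050293), (13.317026138305664, 59.048831939697266), 6.0649495124816895)
amptop ((616.8952026367188, 73.30059814453125), (180.7318115234375, 202.66458129882812), 3.9069249629974365)
```

servo_tool(rows=[0,3,-30,0,0.3,0,3,-58,0,0.3,0,3,-66,0,0.3,0,3,-66,0,1,0,3,-66,0,1,0,3,-66,0,1,0,3,-66,0,1,0,3,-66,0,1,0,3,-66,0,1], force=40)

```text
time_s: 9.27
tool_pos: [0.5954, 0.0402, 0.0947]
tool_rot: [10.1, 89.9, 16.3]
force: [-0.2, 0.3, -0.1]
grip_width: 0.0287
```

servo_tool(rows=[0,0,0,0,1,0,0,0,0,1,0,0,0,0,1,0,0,10,0,1,0,0,30,0,1,0,0,50,0,1,0,0,60,0,1,0,0,60,0,1])

```text
time_s: 9.93
tool_pos: [0.5967, 0.0402, 0.1568]
tool_rot: [7.8, 89.7, 14.0]
force: [1.5, -0.4, 0.1]
grip_width: 0.0001
```

```bash
python3 look.py w6 mat; python3 -c "
from h import *
o=get_obs();print(o['tool_pos'],o['force'],o['qpos'],o['grip_width'])
for n in ('scene','side'):
  p=cam(n);W=cloud(p);d=cut_out('mat',p)[0];print(d['score'],d['extent'])
  m=cv2.erode(d['pixels'].astype(np.uint8),np.ones((2,2)))>0
  X=W[d['pixels']];X=X[np.abs(X[:,2])<.012];r=cv2.minAreaRect((X[:,:2]*1000).astype(np.float32));print(r)
"
```

```text
[0.5957 0.0402 0.155 ] jaw 6.173187420708286 9.9833
[0.59475564 0.04029314 0.15369627] [ 0.00704348  0.58008138 -1.05932754] [-43.00273737  16.44712055  43.75759245  96.37860438 -11.90534145
  71.93272851   9.47541726] 0.0004633341416778471
0.66 [364.9, 260.4, 78.9, 68.9]
((530.0444946289062, 335.81158447265625), (253.01597595214844, 130.95005798339844), 6.8336381912231445)
0.66 [186.5, 172.4, 65.2, 37.7]
((532.86083984375, 341.00872802734375), (261.0889587402344, 143.13294982910156), 6.472768306732178)
```

View pics/w6.png

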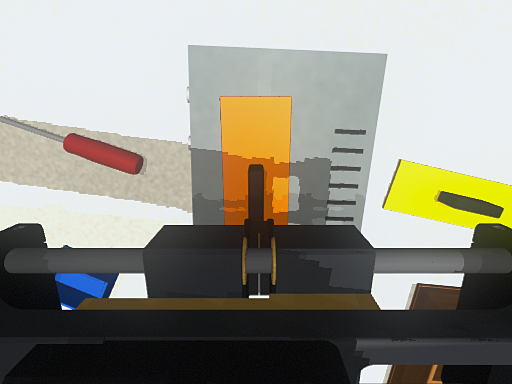

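```bash
python3 - <<'E'
from h import *
import pickle
p=pickle.load(open('last.pkl','rb')); W=cloud(p)
hsv=cv2.cvtColor(p['frame'],cv2.COLOR_BGR2HSV).astype(int)
c=(abs(W[...,2]-.077)<.005)&(hsv[...,0]<22)&(hsv[...,1]>150)&(W[...,1]>-.1)&(W[...,1]<.2)
print('cover',cv2.minAreaRect((W[c][:,:2]*1000).astype(np.float32)))
c=(W[...,2]>.095)&(W[...,2]<.125)&(np.hypot(W[...,0]-.595,W[...,1]-.039)<.05)
print('handle',cv2.minAreaRect((W[c][:,:2]*1000).astype(np.float32)),np.percentile(W[c][:,2],[5,50,95]))
E
```

```text
cover ((591.9368896484375, 68.23443603515625), (65.727783203125, 126.03193664550781), 6.091591835021973)
handle ((594.3270874023438, 45.61042785644531), (13.721907615661621, 47.130401611328125), 6.0743489265441895) [0.10617609 0.10828653 0.10942394]
```

servo_tool(rows=[0,0,0,0,0.4,0,0,0,0,0.4,0,0,0,0,0.4,0,0,0,0,0.4,0,0,0,0,0.4])

```text
time_s: 10.65
tool_pos: [0.5948, 0.0402, 0.1536]
tool_rot: [-89.8, 90.0, -83.7]
force: [1.0, -0.2, -0.5]
grip_width: 0.0262
```

```bash
python3 look.py w7 cover
```

```text
[0.5948 0.0401 0.1537] jaw 6.1628736607180725 10.7
cover 0.87 [258. 186.  73. 184.] 9735 top 0.108 mean [0.5949 0.0413 0.1084] rect [596.1  39.7] [29.5 59.8] 22.0
cover 0.83 [451. 194. 123.  68.] 5843 top 0.038 mean [0.8565 0.0386 0.0378] rect [859.   37.9] [14.2 61.4] 83.1
```

View pics/w7.png

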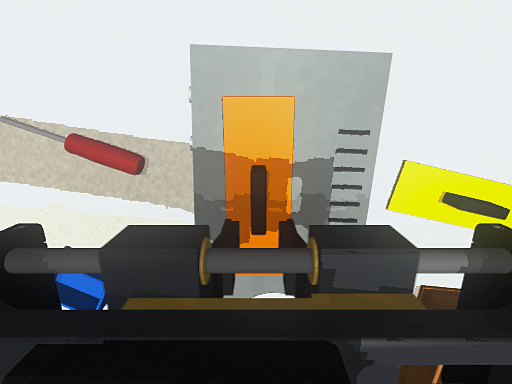

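servo_tool(rows=[0,0,-30,0,0.5,0,0,-55,0,0.5,0,0,-62,0,0.5,0,0,-62,0,0.5,0,0,-62,0,1,0,0,-62,0,1,0,0,-62,0,1,0,0,-62,0,1,0,0,-62,0,1], force=50)

```text
time_s: 11.5
tool_pos: [0.5954, 0.0403, 0.0926]
tool_rot: [10.8, 89.9, 17.0]
force: [-0.7, -0.3, 0.3]
grip_width: 0.0184
```

servo_tool(rows=[0,0,0,0,1,0,0,0,0,1])

```text
time_s: 11.67
tool_pos: [0.5949, 0.0403, 0.092]
tool_rot: [16.0, 90.0, 22.2]
force: [0.4, 0.7, -1.2]
grip_width: 0.0049
```

```bash
python3 look.py w8 ; python3 -c "
from h import *
o=get_obs();print(o['tool_pos'],o['force'],o['grip_width'])"
```

```text
[0.5948 0.0402 0.0918] jaw 6.167445008343437 11.7167
[0.59481817 0.04017993 0.09183892] [-0.43367897  0.0571024  -0.22081733] 0.0039047605958495413
```

View pics/w8.png

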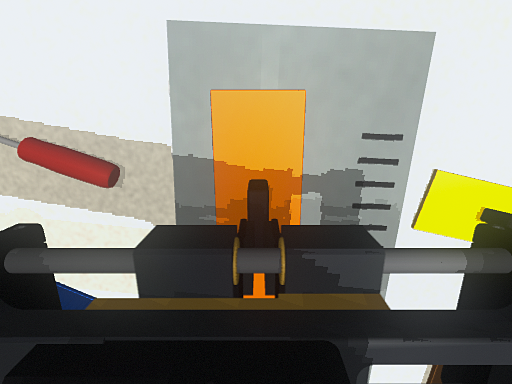

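```bash
python3 - <<'E'
from h import *
o=get_obs();print(o['tool_pos'],o['force'],o['grip_width'],o['time_s'])
p=cam('side'); a=cv2.resize(p['frame'][130:230,190:310],(600,500),interpolation=cv2.INTER_CUBIC); cv2.imwrite('pics/s2.png',a)
p=cam('scene'); a=cv2.resize(p['frame'][110:250,200:340],(600,600),interpolation=cv2.INTER_CUBIC); cv2.imwrite('pics/c2.png',a)
E
```

```text
[0.59481817 0.04017993 0.09183892] [-0.43367897  0.0571024  -0.22081733] 0.0039047605958495413 11.7167
```

View pics/s2.png

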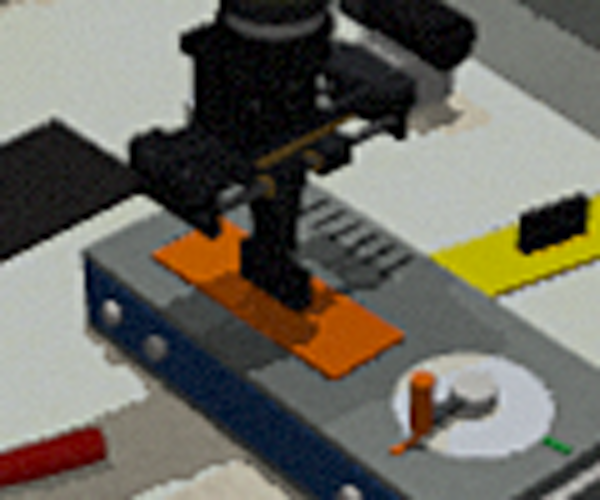

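View pics/c2.png

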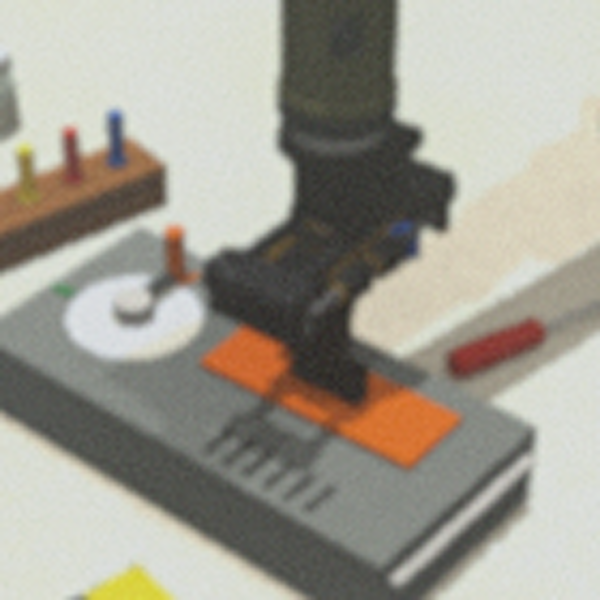

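servo_tool(rows=[0,0,0,0,1,0,0,0,0,1,0,0,0,0,1], force=30)

```text
time_s: 12.07
tool_pos: [0.5947, 0.0402, 0.0916]
tool_rot: [-149.7, 90.0, -143.5]
force: [0.2, -0.3, -0.5]
grip_width: 0.0002
```

```bash
python3 - <<'E'
from h import *
p=cam('wrist'); W=cloud(p)
a=cv2.resize(p['frame'][150:310,160:360],(800,600),interpolation=cv2.INTER_CUBIC); a=np.clip(a.astype(float)*2,0,255).astype(np.uint8);cv2.imwrite('pics/w9.png',a)
for v in range(170,300,10): print(v,np.round(W[v,258],3), np.round(W[v,250],3),np.round(W[v,240],3))
E
```

```text
170 [0.591 0.075 0.076] [0.585 0.074 0.076] [0.578 0.074 0.076]
180 [0.592 0.069 0.081] [0.586 0.068 0.082] [0.579 0.066 0.077]
190 [0.592 0.068 0.107] [0.587 0.068 0.108] [0.579 0.059 0.077]
200 [0.593 0.062 0.109] [0.588 0.061 0.109] [0.58  0.051 0.077]
210 [0.593 0.055 0.109] [0.588 0.055 0.108] [0.581 0.043 0.077]
220 [0.594 0.048 0.108] [0.589 0.05  0.114] [0.582 0.035 0.077]
230 [0.594 0.049 0.126] [0.59  0.049 0.126] [0.586 0.077 0.191]
240 [0.594 0.047 0.135] [0.59  0.049 0.14 ] [0.586 0.077 0.198]
250 [0.592 0.072 0.196] [0.589 0.072 0.196] [0.586 0.077 0.204]
260 [0.592 0.07  0.198] [0.59  0.07  0.197] [nan nan nan]
270 [0.593 0.067 0.199] [0.59  0.067 0.198] [0.587 0.07  0.205]
280 [0.595 0.038 0.16 ] [0.592 0.038 0.16 ] [0.587 0.067 0.205]
290 [0.596 0.033 0.16 ] [nan nan nan] [0.588 0.064 0.205]
```

View pics/w9.png

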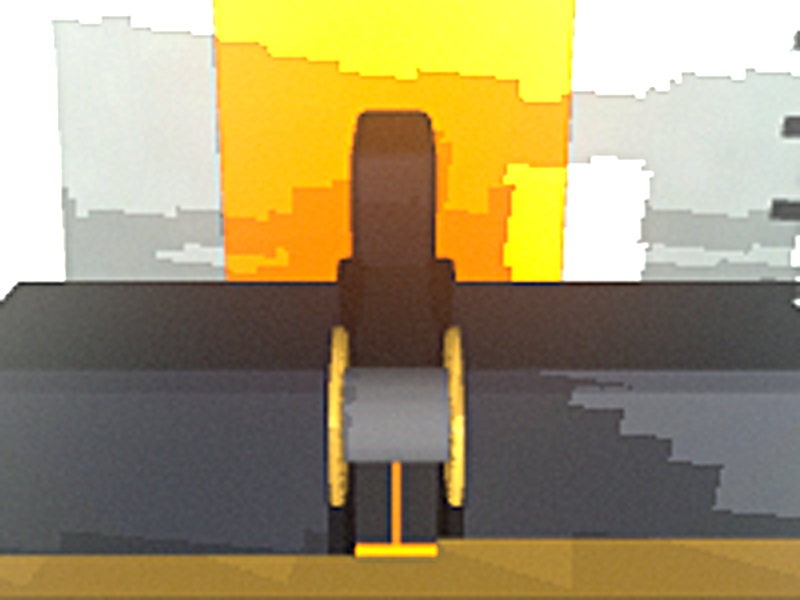

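servo_tool(rows=[0,0,0,0,0.5,0,0,0,0,0.5,0,0,0,0,0.5,0,0,0,0,0.5,0,0,0,0,0.5,0,0,0,0,0.5,0,0,-3,0,0.5,0,0,-5,0,0.5])

```text
time_s: 12.78
tool_pos: [0.5947, 0.0402, 0.0864]
tool_rot: [-3.5, 90.0, 2.6]
force: [0.6, 0.1, -0.6]
grip_width: 0.0413
```

```bash
python3 - <<'E'
from h import *
p=cam('wrist'); W=cloud(p);o=get_obs();print(o['tool_pos'],o['force'],o['grip_width'])
a=cv2.resize(p['frame'][150:310,160:360],(800,600),interpolation=cv2.INTER_CUBIC); a=np.clip(a.astype(float)*2.5,0,255).astype(np.uint8);cv2.imwrite('pics/w10.png',a)
E
```

```text
[0.59434111 0.04016507 0.08590352] [ 0.46450487 -0.56424066 -0.46895444] 0.04225267635444359
```

View pics/w10.png

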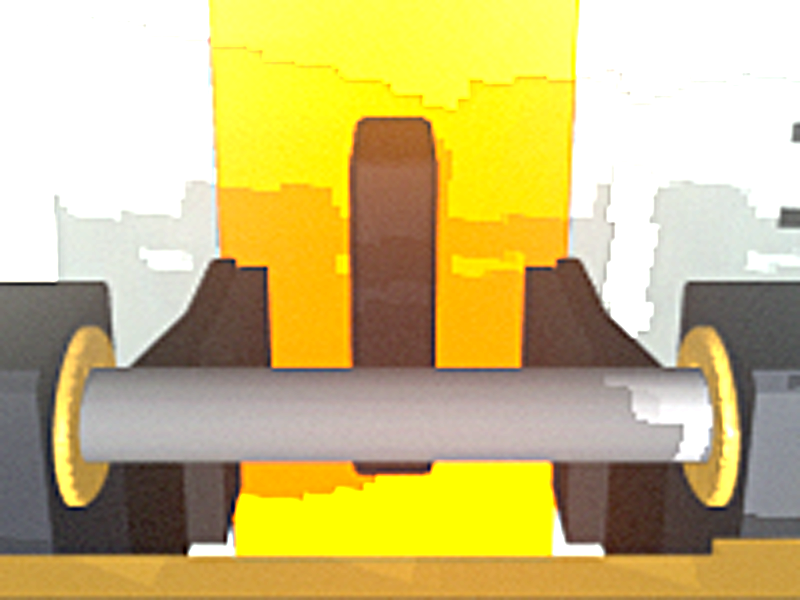

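```bash
python3 - <<'E'
from h import *
p=cam('wrist'); o=get_obs(); W=cloud(p); T=np.linalg.inv(T_tool(o))
L=W@T[:3,:3].T+T[:3,3]
for u in (216,220,224,294,298,302):
    for v in range(208,240,4): print(u,v,np.round(L[v,u]*1000),end=' ')
    print()
E
```

```text
216 208 [ 10.   7. -31.] 216 212 [  9.   4. -31.] 216 216 [ 10.   1. -31.] 216 220 [-22.  10. -26.] 216 224 [-28.  10. -25.] 216 228 [-32.   9. -25.] 216 232 [-37.   9. -24.] 216 236 [-43.   9. -23.] 
220 208 [ 10.   7. -28.] 220 212 [ 10.   4. -28.] 220 216 [ 11.   1. -28.] 220 220 [ 10.  -2. -28.] 220 224 [-25.   9. -23.] 220 228 [-31.   9. -22.] 220 232 [-37.   9. -21.] 220 236 [-42.   8. -21.] 
224 208 [  9.   8. -25.] 224 212 [ 10.   4. -25.] 224 216 [ 10.   1. -25.] 224 220 [ 10.  -2. -25.] 224 224 [-24.   8. -21.] 224 228 [-28.   8. -20.] 224 232 [-29.   5. -20.] 224 236 [-29.   3. -20.] 
294 208 [ 9.  8. 27.] 294 212 [ 9.  4. 27.] 294 216 [10.  1. 27.] 294 220 [10. -2. 28.] 294 224 [-24.   9.  23.] 294 228 [-31.   9.  22.] 294 232 [-33.   7.  22.] 294 236 [-35.   5.  22.] 
298 208 [ 9.  8. 30.] 298 212 [10.  4. 30.] 298 216 [ 9.  1. 30.] 298 220 [10. -2. 31.] 298 224 [-25.   9.  25.] 298 228 [-31.   9.  24.] 298 232 [-37.   9.  24.] 298 236 [-43.   9.  23.] 
302 208 [ 9.  8. 33.] 302 212 [10.  4. 33.] 302 216 [10.  1. 33.] 302 220 [-22.  10.  28.] 302 224 [-29.  11.  27.] 302 228 [-32.   9.  27.] 302 232 [-37.   9.  26.] 302 236 [-43.   9.  25.]
```

servo_tool(rows=[0,0,-8,0,0.5,0,0,-16,0,0.5,0,0,-22,0,0.5,0,0,-25,0,0.5,0,0,-25,0,1,0,0,-25,0,1,0,0,-25,0,1,0,0,-25,0,1,0,0,-25,0,1,0,0,-25,0,1], force=40)

```text
time_s: 13.72
tool_pos: [0.5949, 0.0402, 0.062]
tool_rot: [15.3, 90.0, 21.5]
force: [-0.7, -1.0, 0.6]
grip_width: 0.0137
```

servo_tool(rows=[0,0,0,0,1,0,0,0,0,1,0,0,0,0,1])

```text
time_s: 13.97
tool_pos: [0.5949, 0.0402, 0.062]
tool_rot: [12.3, 90.0, 18.5]
force: [-1.1, -1.1, 2.2]
grip_width: 0.0134
```

servo_tool(rows=[0,0,10,0,1,0,0,30,0,1,0,0,50,0,1,0,0,60,0,1,0,10,70,4,1,0,25,70,10,1,-3,45,70,17,1,-8,65,70,24,1,-14,85,70,31,1,-18,105,70,38,1])

```text
time_s: 14.8
tool_pos: [0.5759, 0.146, 0.1315]
tool_rot: [136.6, 90.0, -178.9]
force: [-1.0, -0.4, -2.9]
grip_width: 0.0137
```

servo_tool(rows=[-5,20,0,7,1,-10,45,0,14,1,-15,70,0,21,1,-20,95,0,28,1,-25,120,0,35,1,-30,145,0,42,1,-38,165,0,49,1,-42,180,0,53,1,-42,180,0,53,1,-42,180,0,53,1])

```text
time_s: 15.63
tool_pos: [0.5341, 0.3256, 0.1313]
tool_rot: [135.3, 89.9, -127.5]
force: [-0.1, -0.5, -1.1]
grip_width: 0.0138
```

```bash
python3 look.py w11 mat cover; python3 -c "
from h import *
o=get_obs();print(o['tool_pos'],o['force'],o['qpos'],o['grip_width'])"
```

```text
[0.535  0.324  0.1314] jaw 97.04938536512863 15.6833
mat 0.56 [273. 145. 125. 164.] 4837 top 0.005 mean [0.4524 0.3539 0.0057] rect [495.6 334. ] [180.7 133.2] 6.2
cover 0.94 [260. 193. 115. 219.] 16229 top 0.178 mean [0.5292 0.3243 0.1784] rect [529.6 327.8] [68.2 26.5] 12.6
[0.53562063 0.3229684  0.13163586] [ 0.07226052 -0.38757731 -1.97893464] [-51.59203657  18.45728025  22.11929014  92.94261525  -7.21423243
  70.04014613  68.92209415] 0.013715966510804265
```

View pics/w11.png

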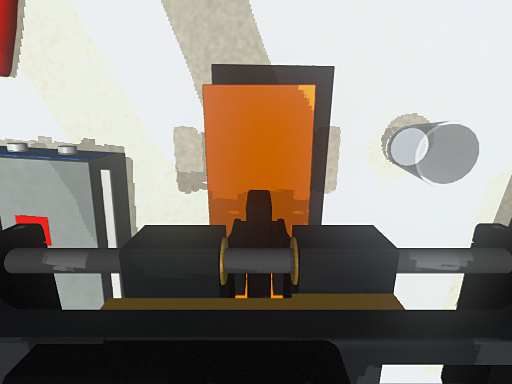

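```bash
python3 - <<'E'
from h import *
p=cam('wrist'); W=cloud(p); o=get_obs()
hsv=cv2.cvtColor(p['frame'],cv2.COLOR_BGR2HSV).astype(int)
c=(W[...,2]>.09)&(W[...,2]<.14)&(hsv[...,0]<22)&(hsv[...,1]>150)
r=cv2.minAreaRect((W[c][:,:2]*1000).astype(np.float32)); print('coverheld',r,np.median(W[c][:,2]))
print(cv2.boxPoints(r))
m=(W[...,2]<.008)&(hsv[...,2]<90)&(W[...,0]<.6)&(W[...,2]>-.004)
m=cv2.morphologyEx(m.astype(np.uint8),cv2.MORPH_OPEN,np.ones((5,5)))>0
r=cv2.minAreaRect((W[m][:,:2]*1000).astype(np.float32)); print('mat',r); b=cv2.boxPoints(r); print(b)
print(o['tool_pos'])
E
```

```text
coverheld ((0.0, 0.0), (0.0, 0.0), 0.0) nan
[[0. 0.]
 [0. 0.]
 [0. 0.]
 [0. 0.]]
mat ((497.5146789550781, 334.3494873046875), (181.70144653320312, 129.0014190673828), 6.617758274078369)
[[399.8359  387.95035]
 [414.70267 259.80844]
 [595.1935  280.74863]
 [580.32666 408.89053]]
[0.5356276  0.32314623 0.13173741]
  return _methods._mean(a, axis=axis, dtype=dtype,
  ret = ret.dtype.type(ret / rcount)
```

```bash
python3 - <<'E'
from h import *
p=cam('wrist'); W=cloud(p); o=get_obs()
hsv=cv2.cvtColor(p['frame'],cv2.COLOR_BGR2HSV).astype(int)
c=(W[...,2]>.13)&(W[...,2]<.16)&(hsv[...,0]<22)&(hsv[...,1]>150)
c=cv2.morphologyEx(c.astype(np.uint8),cv2.MORPH_OPEN,np.ones((5,5)))>0
r=cv2.minAreaRect((W[c][:,:2]*1000).astype(np.float32)); print('coverheld',r,np.percentile(W[c][:,2],[2,50,98]))
print(cv2.boxPoints(r))
E
```

```text
coverheld ((491.95428466796875, 317.158447265625), (93.31627655029297, 65.87366485595703), 6.776851654052734) [0.14488779 0.14618148 0.14751578]
[[441.7355  344.35938]
 [449.50876 278.94592]
 [542.1731  289.95752]
 [534.3998  355.37097]]
```

servo_tool(rows=[-2,6,-20,0,1,-4,11,-50,0,1,-6,16,-80,0,1,-6,16,-105,0,1,-6,16,-120,0,1,-6,16,-128,0,1,-6,16,-133,0,1,-6,16,-136,0,1,-6,16,-137,0,1,-6,16,-137,0,1])

```text
time_s: 16.72
tool_pos: [0.5296, 0.3414, -0.0043]
tool_rot: [-58.8, 89.9, 38.4]
force: [-0.4, -0.5, -1.3]
grip_width: 0.0133
```

```bash
python3 -c "
from h import *
o=get_obs();print(o['tool_pos'],o['force'],o['grip_width'])"
```

```text
[ 0.52962048  0.34142025 -0.0042654 ] [-0.40155456 -0.52583528 -1.26812265] 0.0133104078260048
```

servo_tool(rows=[0,0,-1,0,1,0,0,-2,0,1,0,0,-2,0,1])

```text
time_s: 16.97
tool_pos: [0.5298, 0.3417, -0.005]
tool_rot: [-51.9, 89.9, 45.2]
force: [-2.1, -1.2, 6.2]
grip_width: 0.0135
```

servo_tool(rows=[0,0,0,0,0.6,0,0,0,0,0.6,0,0,0,0,0.6,0,0,0,0,0.6,0,0,30,0,0.6,0,0,70,0,0.6,0,0,110,0,0.6,20,0,150,0,0.6,40,0,190,0,0.6,70,0,200,0,0.6])

```text
time_s: 17.8
tool_pos: [0.5995, 0.3439, 0.2]
tool_rot: [-47.2, 89.5, 50.2]
force: [1.8, 0.9, 0.2]
grip_width: 0.0345
```

```bash
python3 look.py w12 cover; python3 - <<'E'
from h import *
import pickle
p=pickle.load(open('last.pkl','rb')); W=cloud(p)
hsv=cv2.cvtColor(p['frame'],cv2.COLOR_BGR2HSV).astype(int)
c=(abs(W[...,2]-.009)<.006)&(hsv[...,0]<22)&(hsv[...,1]>150)&(abs(W[...,1]-.33)<.12)
r=cv2.minAreaRect((W[c][:,:2]*1000).astype(np.float32)); print('cover',r,np.percentile(W[c][:,2],[2,50,98]))
m=(W[...,2]<.008)&(hsv[...,2]<90)&(abs(W[...,0]-.53)<.15)&(abs(W[...,1]-.335)<.1)
m=cv2.morphologyEx(m.astype(np.uint8),cv2.MORPH_OPEN,np.ones((3,3)))>0
r=cv2.minAreaRect((W[m][:,:2]*1000).astype(np.float32)); print('mat',r)
for n in ('scene','side'):
    p=cam(n)
    a=cv2.resize(p['frame'],(800,600));cv2.imwrite(f'pics/{n}12.png',a)
E
```

```text
[0.608  0.3414 0.2004] jaw 97.07534800186049 17.85
cover 0.89 [263. 113.  55. 151.] 7212 top 0.041 mean [0.5298 0.3408 0.0413] rect [530.7 341.3] [58.9 13.4] 7.3
cover 0.74 [ 65. 291.  21.  36.] 618 top 0.007 mean [0.8312 0.0636 0.006 ] rect [833.3  59.8] [29.9 72.5] 83.5
cover ((535.3421630859375, 340.9698791503906), (191.94674682617188, 66.74813842773438), 7.008987903594971) [0.00430361 0.0094642  0.01105337]
mat ((534.2298583984375, 337.63238525390625), (244.77268981933594, 129.68768310546875), 6.366326332092285)
```

View pics/w12.png

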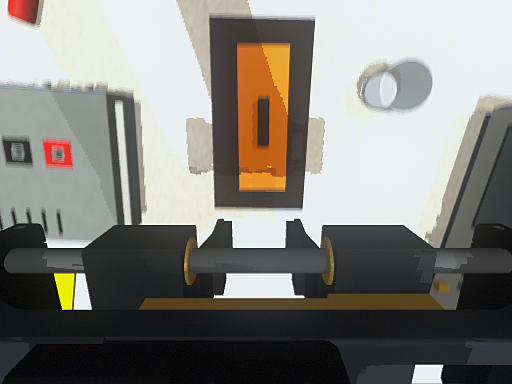

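View pics/scene12.png

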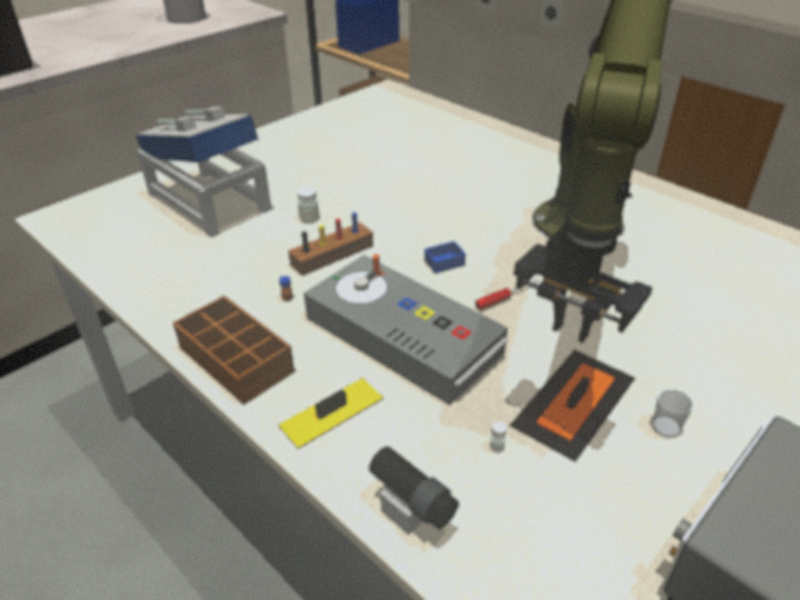

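servo_tool(rows=[3,-30,0,0,0.6,6,-66,-5,-3,0.6,10,-102,-10,-6,0.6,14,-140,-20,-9,0.6,18,-178,-30,-9,0.6,22,-216,-40,-9,0.6,28,-250,-45,-9,0.6,35,-280,-45,-9,0.6,35,-297,-45,-9,0.6,35,-297,-45,-9,0.6])

```text
time_s: 18.83
tool_pos: [0.6322, 0.0379, 0.1465]
tool_rot: [140.5, 89.8, -131.7]
force: [0.8, -0.4, 0.9]
grip_width: 0.0346
```

servo_tool(rows=[0,0,0,0,0.65,0,0,0,0,0.65,0,0,0,0,0.65,0,0,0,0,0.65])

```text
time_s: 19.17
tool_pos: [0.6334, 0.0466, 0.1474]
tool_rot: [35.2, 89.9, 123.5]
force: [0.9, 0.8, -0.5]
grip_width: 0.0303
```

```bash
python3 look.py w13 ; python3 -c "
from h import *
o=get_obs();print(o['tool_pos'],o['qpos'],o['grip_width'])"
```

```text
[0.6335 0.0462 0.1475] jaw 88.33257437627611 19.2167
[0.63349556 0.04623551 0.14748035] [-31.01712051  19.92829535  30.7195463   90.6806363  -10.56934184
  72.31419011  89.75268784] 0.031000964700485047
```

View pics/w13.png

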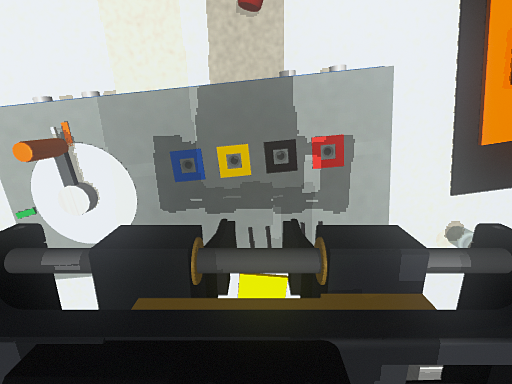

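```bash
python3 - <<'E'
from h import *
import pickle
np.set_printoptions(precision=4,suppress=True)
p=pickle.load(open('last.pkl','rb')); W=cloud(p); f=p['frame']
a=cv2.resize(f[90:230,0:360],None,fx=2.2,fy=3,interpolation=cv2.INTER_CUBIC); 
cv2.imwrite('pics/w13z.png',cv2.resize(f[120:190,160:360],(800,280),interpolation=cv2.INTER_CUBIC))
cv2.imwrite('pics/w13l.png',cv2.resize(f[110:250,0:150],(600,560),interpolation=cv2.INTER_CUBIC))
hsv=cv2.cvtColor(f,cv2.COLOR_BGR2HSV).astype(int);h,s,v=hsv[...,0],hsv[...,1],hsv[...,2]
reg=np.zeros_like(h,bool); reg[125:190,165:350]=1
M={'blue':(abs(h-115)<12)&(s>110),'yellow':(abs(h-28)<8)&(s>120),'black':(v<65),'red':((h<8)|(h>172))&(s>120)}
T={}
for k,m in M.items():
    cs,_=cv2.findContours((m&reg).astype(np.uint8),cv2.RETR_EXTERNAL,cv2.CHAIN_APPROX_NONE)
    c=max(cs,key=cv2.contourArea); r=cv2.minAreaRect(c); X=ray(p,r[0],.0705)
    # homography-correct: box corners to world, mean of diag
    b=np.array([ray(p,q,.0705)[:2] for q in cv2.boxPoints(r)]); T[k]=X
    print(k,np.round(r[0],1),np.round(r[1],1),X,b.mean(0))
d=(T['red']-T['blue'])[:2]; print('row yaw',np.degrees(np.arctan2(d[1],d[0]))-90,np.linalg.norm(d))
c=(abs(W[...,2]-.122)<.005)&(np.hypot(W[...,0]-.629,W[...,1]+.127)<.085)
print('grip',cv2.minAreaRect((W[c][:,:2]*1000).astype(np.float32)))
g=(abs(h-65)<20)&(s>100); g[:, 60:]=0; ys,xs=np.nonzero(g); print('green',len(xs),xs.mean(),ys.mean(),ray(p,(xs.mean(),ys.mean()),.0705))
E
```

```text
blue [187.3 164.9] [31.3 32.4] [ 0.6032 -0.0218  0.0705] [ 0.6035 -0.0218]
yellow [233.4 160.5] [31.5 32. ] [0.6003 0.0228 0.0705] [0.6005 0.0228]
black [280.6 155.9] [31.1 31.5] [0.5971 0.0683 0.0705] [0.5974 0.0683]
red [328.  151.1] [31.8 32.6] [0.5939 0.1133 0.0705] [0.5942 0.1134]
row yaw 3.9320636047554984 0.1354811260078636
grip ((580.7850341796875, -131.99192810058594), (15.392848014831543, 15.418564796447754), 20.372934341430664)
green 142 26.929577464788732 238.22535211267606 [ 0.6751 -0.1962  0.0705]
```

View pics/w13z.png

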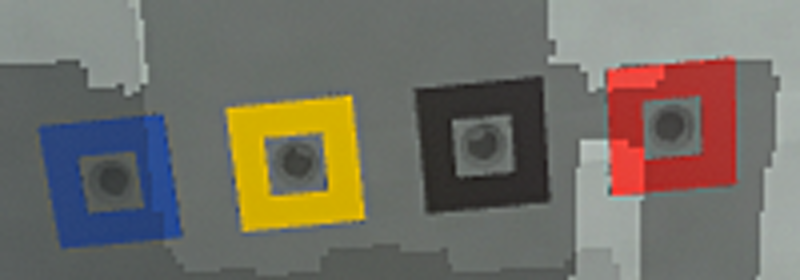

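View pics/w13l.png

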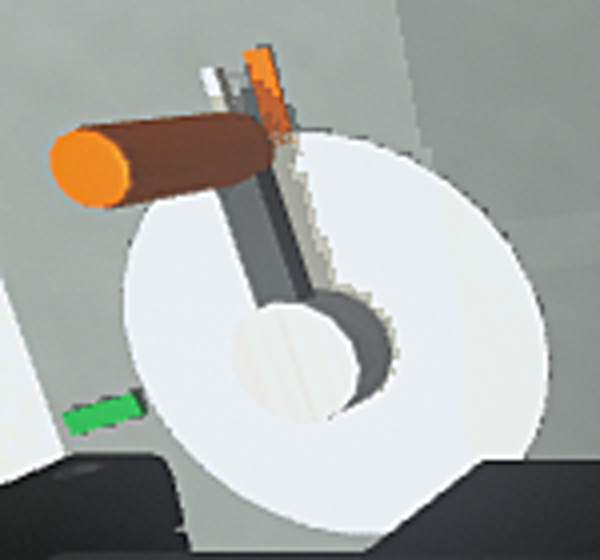

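```bash
python3 - <<'E'
from h import *
import pickle
np.set_printoptions(precision=4,suppress=True)
p=pickle.load(open('last.pkl','rb')); W=cloud(p)
for n,(u,v) in {'ptr':(53,130),'ptr2':(54,131),'ptr3':(55,134),'hub':(74,200),'mark0':(64,124),'mark1':(67,131),'mark2':(70,139),'g1':(18,215),'g2':(26,213),'g3':(34,210)}.items():
    print(n,W[v,u], ray(p,(u,v),.0705))
up=(W[...,2]>.078)&(W[...,2]<.1)&(np.hypot(W[...,0]-.6305,W[...,1]+.127)<.08)
X=W[up]; d=X[:,:2]-[.6305,-.1271]; r=np.hypot(*d.T)
for a,b in((.02,.03),(.03,.038),(.058,.063),(.063,.068)):
    s=(r>a)&(r<b); print(a,s.sum(),np.degrees(np.arctan2(-d[s,1],-d[s,0])).mean() if s.sum() else '',X[s].mean(0) if s.sum() else '')
hubm=(W[...,2]>.083)&(W[...,2]<.092)&(np.hypot(W[...,0]-.6305,W[...,1]+.127)<.016); print('hub',W[hubm].mean(0),cv2.minEnclosingCircle((W[hubm][:,:2]*1000).astype(np.float32)))
E
```

```text
ptr [ 0.5665 -0.1339  0.0835] [ 0.5668 -0.1435  0.0705]
ptr2 [ 0.5674 -0.1329  0.0839] [ 0.5677 -0.1428  0.0705]
ptr3 [ 0.57   -0.1323  0.0843] [ 0.5705 -0.1425  0.0705]
hub [ 0.6302 -0.1258  0.088 ] [ 0.6352 -0.1384  0.0705]
mark0 [ 0.5617 -0.1314  0.0714] [ 0.5617 -0.1321  0.0705]
mark1 [ 0.5681 -0.1302  0.0713] [ 0.5681 -0.1307  0.0705]
mark2 [ 0.5754 -0.1291  0.0711] [ 0.5755 -0.1295  0.0705]
g1 [ 0.6486 -0.1965  0.0727] [ 0.6494 -0.1986  0.0705]
g2 [ 0.6467 -0.1878  0.0728] [ 0.6475 -0.1899  0.0705]
g3 [ 0.6437 -0.1788  0.073 ] [ 0.6445 -0.181   0.0705]
0.02 173 3.4273069477047398 [ 0.6057 -0.1286  0.0855]
0.03 138 4.249262560402592 [ 0.5967 -0.1296  0.0854]
0.058 35 6.176122493883272 [ 0.5704 -0.1336  0.0828]
0.063 30 6.301959604107956 [ 0.5657 -0.1343  0.0826]
hub [ 0.6298 -0.1258  0.0871] ((629.938720703125, -126.8572769165039), 15.454307556152344)
```

servo_tool(rows=[-10,-35,0,0,0.5,-20,-70,0,0,0.5,-30,-105,0,0,0.5,-40,-140,0,0,0.5,-48,-168,0,0,0.5,-53,-178,0,0,0.5,-53,-178,-20,0,0.5,-53,-178,-50,0,0.5,-53,-178,-68,0,0.5,-53,-178,-70,0,0.5], force=15)

```text
time_s: 20.05
tool_pos: [0.5782, -0.1315, 0.0738]
tool_rot: [78.9, 89.6, 167.2]
force: [-0.7, 0.4, -0.1]
grip_width: 0.0437
```

servo_tool(rows=[0,0,0,0,1,0,0,0,0,1,0,0,0,0,1,0,0,0,0,1,0,0,0,0,1,0,0,0,0,1,0,0,0,0,1])

```text
time_s: 20.63
tool_pos: [0.5816, -0.1336, 0.0787]
tool_rot: [-74.3, 89.9, 13.9]
force: [-0.8, 1.5, 5.1]
grip_width: 0.0154
```

servo_tool(rows=[0,1,0,0,1,0,2,0,0,1,0,3,0,0,1])

```text
time_s: 20.88
tool_pos: [0.5815, -0.1327, 0.0787]
tool_rot: [-134.2, 89.8, -46.1]
force: [0.7, -2.9, 6.1]
grip_width: 0.0153
```

servo_tool(rows=[0,1,1,0,1,0,2,2,0,1,0,3,2,0,1,0,3,2,0,1])

```text
time_s: 21.22
tool_pos: [0.5807, -0.1299, 0.0789]
tool_rot: [-171.8, 89.8, -83.6]
force: [4.0, -5.5, -4.4]
grip_width: 0.0155
```

servo_tool(rows=[0,1,0,0,1,0,2,0,0,1,0,3,0,0,1,0,3,0,0,1])

```text
time_s: 21.55
tool_pos: [0.5807, -0.1298, 0.079]
tool_rot: [-168.7, 89.6, -80.7]
force: [5.3, -9.9, -6.3]
grip_width: 0.0155
```

servo_tool(rows=[0,0,0,0,0.6,0,0,0,0,0.6,0,0,0,0,0.6,0,0,30,0,0.6,0,0,65,0,0.6,0,-15,90,0,0.6,5,-50,95,0,0.6,8,-88,95,0,0.6,10,-125,95,0,0.6,10,-160,95,0,0.6])

```text
time_s: 22.38
tool_pos: [0.5911, -0.2845, 0.1746]
tool_rot: [10.8, 89.9, 99.1]
force: [0.3, 0.4, 0.1]
grip_width: 0.0346
```

servo_tool(rows=[0,-30,0,0,0.65,0,-45,0,0,0.65,0,-50,0,0,0.65,0,-50,0,0,0.65,0,-50,0,0,0.65,0,-50,0,0,0.65])

```text
time_s: 22.88
tool_pos: [0.5917, -0.3319, 0.1744]
tool_rot: [-0.3, 89.9, 88.1]
force: [0.6, -0.1, 0.1]
grip_width: 0.0306
```

```bash
cat > pins.py <<'E'
import sys
from h import *
np.set_printoptions(precision=4,suppress=True)
p=cam('wrist'); W=cloud(p); o=get_obs(); print(o['tool_pos'],'jaw',np.degrees(np.arctan2(*T_tool(o)[:2,2][::-1])),o['qpos'][6],o['time_s'])
cv2.imwrite(f'pics/{sys.argv[1]}.png',p['frame'])
c=(W[...,2]>.086)&(W[...,2]<.098)&(W[...,1]<-.28)&(W[...,0]<.65)&(W[...,0]>.42)
n,l,st,ce=cv2.connectedComponentsWithStats(c.astype(np.uint8))
for i in range(1,n):
    if st[i,4]<15: continue
    X=W[l==i]; print(p['frame'][l==i].mean(0).round(),st[i,4],cv2.minEnclosingCircle((X[:,:2]*1000).astype(np.float32)),X.mean(0))
E
python3 pins.py w14
```

```text
[ 0.5917 -0.332   0.1746] jaw 88.35542653627925 127.060056420389 22.9333
[125.  80.  66.] 218 ((468.5533142089844, -326.24871826171875), 6.951199531555176) [ 0.4689 -0.3265  0.092 ]
[ 47.  51. 140.] 175 ((512.8706665039062, -333.0516052246094), 6.868767261505127) [ 0.5128 -0.333   0.0923]
[ 30. 139. 168.] 162 ((557.00537109375, -339.7381591796875), 6.9587812423706055) [ 0.5568 -0.3395  0.0921]
[57. 63. 67.] 150 ((601.7210693359375, -346.14813232421875), 6.986983299255371) [ 0.6009 -0.3461  0.0919]
```

View pics/w14.png

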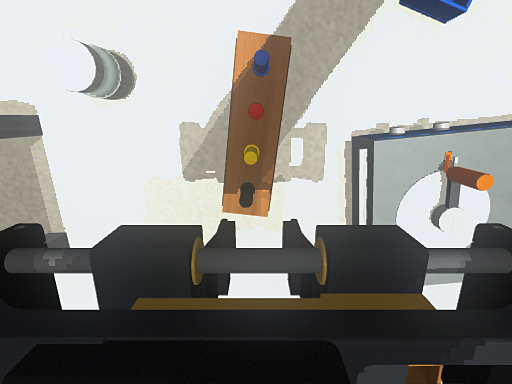

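servo_tool(rows=[10,-14,-10,-5,0.6,10,-14,-25,-7,0.6,10,-14,-50,-7,0.6,10,-14,-80,-7,0.6,10,-14,-110,-7,0.6,10,-14,-126,-7,0.6,10,-14,-131,-7,0.6,10,-14,-131,-7,0.6], force=25)

```text
time_s: 23.6
tool_pos: [0.6005, -0.3466, 0.0422]
tool_rot: [56.9, 89.8, 138.2]
force: [0.0, -0.3, -0.8]
grip_width: 0.0346
```

```bash
python3 -c "
from h import *
o=get_obs();print(o['tool_pos'],o['force'],o['qpos'],o['grip_width'])
p=cam('wrist');cv2.imwrite('pics/w15.png',p['frame'])"
```

```text
[ 0.60052628 -0.34659604  0.04218589] [ 0.00360117 -0.33311019 -0.75148214] [  0.92652399  34.40947433  37.69216049  87.31227336 -22.23368134
  66.09742425 124.18816883] 0.034622904328215735
```

View pics/w15.png

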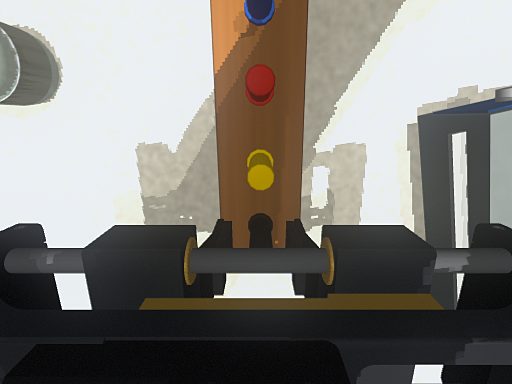

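Pin between the fingers at (260,230). Close.

servo_tool(rows=[0,0,0,0,1,0,0,0,0,1,0,0,0,0,1,0,0,0,0,1,0,0,0,0,1,0,0,0,0,1,0,0,0,0,1])

```text
time_s: 24.23
tool_pos: [0.6016, -0.3481, 0.0445]
tool_rot: [-49.0, 89.9, 32.2]
force: [0.5, 2.1, 4.6]
grip_width: 0.0135
```

servo_tool(rows=[0,0,10,0,1,0,0,25,0,1,0,0,50,0,1,0,0,80,0,1,0,0,110,0,1,0,0,115,0,1])

```text
time_s: 24.73
tool_pos: [0.6025, -0.3523, 0.1664]
tool_rot: [-118.2, 89.4, -37.2]
force: [2.0, -0.4, -0.3]
grip_width: 0.0127
```

```bash
python3 -c "
from h import *
o=get_obs();print(o['tool_pos'],o['force'],o['grip_width'])
p=cam('wrist');cv2.imwrite('pics/w16.png',p['frame'])"
```

```text
[ 0.60245713 -0.35234947  0.16644281] [ 1.96171756 -0.35793902 -0.28520054] 0.01274078847027197
```

View pics/w16.png

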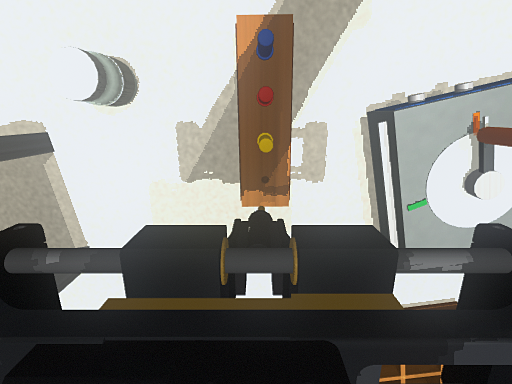

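servo_tool(rows=[0,30,10,0,1,0,70,22,0,1,0,110,25,0,1,0,150,25,0,1,0,190,25,0,1,0,230,25,0,1,-2,270,25,0,1,-3,310,25,0,1,-4,350,20,0,1,-4,385,10,0,1])

```text
time_s: 25.62
tool_pos: [0.5968, 0.0385, 0.1696]
tool_rot: [-61.3, 89.9, 19.9]
force: [-0.1, 1.0, -0.3]
grip_width: 0.0129
```

servo_tool(rows=[0,20,-15,0,1,-0.5,29,-35,0,1,-0.5,29,-45,0,1,-0.5,29,-51,0,1,-0.5,29,-51,0,1,-0.5,29,-51,0,1])

```text
time_s: 26.12
tool_pos: [0.5966, 0.0627, 0.1181]
tool_rot: [-148.3, 89.9, -67.3]
force: [1.2, -0.8, 0.6]
grip_width: 0.0132
```

```bash
python3 -c "
from h import *
o=get_obs();print(o['tool_pos'],o['force'],o['grip_width'],o['qpos'])
p=cam('wrist');cv2.imwrite('pics/w17.png',p['frame']);cv2.imwrite('pics/w17z.png',cv2.resize(p['frame'][130:250,200:320],(600,600),interpolation=cv2.INTER_CUBIC))
import pickle;pickle.dump(p,open('last.pkl','wb'))
print('term',proj(p,[[.5972,.0683,.0705],[.6003,.0228,.0705],[.5939,.1133,.0705]]), 'foot by TCP', proj(p,o['tool_pos']-[0,0,.031]))"
```

```text
[0.59657541 0.06274036 0.11811886] [ 1.15028032 -0.84632355  0.5973381 ] 0.013244628254981516 [-36.09396835  17.06331874  32.83376589  97.89567553  -9.82455323
  67.91995481  80.2857826 ]
term [[265.44090224 201.4707328 ]
 [215.88670755 212.29700144]
 [315.56784347 190.25928435]] foot by TCP [[259.16712593 207.80826785]]
```

View pics/w17.png

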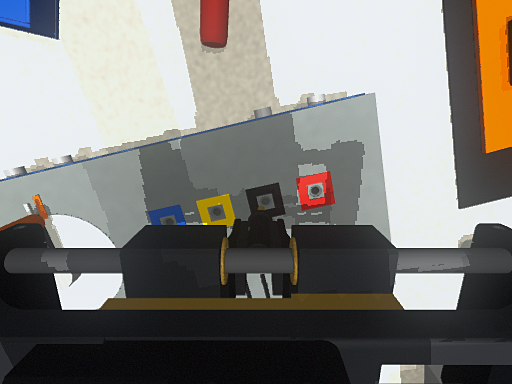

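View pics/w17z.png

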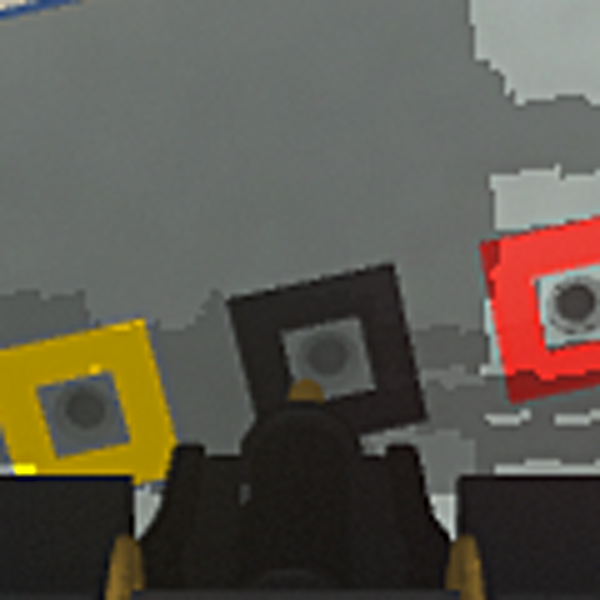

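```bash
python3 -c "
from h import *
import pickle
p=pickle.load(open('last.pkl','rb'))
for z in(.083,.087,.090): print(z,ray(p,(261.2,207.5),z), ray(p,(261.2,206.5),z))
o=get_obs();print(o['tool_pos'])
p=cam('wrist');print(ray(p,(261.2,207),.087))"
```

```text
0.083 [0.59796526 0.06426356 0.083     ] [0.59708562 0.06440113 0.083     ]
0.087 [0.59661341 0.06444146 0.087     ] [0.59575002 0.06457649 0.087     ]
0.09 [0.59559952 0.06457489 0.09      ] [0.59474831 0.06470802 0.09      ]
[0.5970177  0.06305029 0.11863673]
[0.59683161 0.06481292 0.087     ]
```

servo_tool(rows=[0.5,3.5,0,0,1,0.5,3.5,-5,0,1,0.5,3.5,-10,0,1,0.5,3.5,-14,0,1,0.5,3.5,-18,0,1,0.5,3.5,-22,0,1,0.5,3.5,-26,0,1])

```text
time_s: 26.8
tool_pos: [0.5968, 0.0682, 0.0912]
tool_rot: [-154.2, 90.0, -73.0]
force: [-0.5, -1.6, -0.3]
grip_width: 0.013
```

```bash
python3 -c "
from h import *
o=get_obs();print(o['tool_pos'],o['force'],o['grip_width'])
p=cam('wrist');cv2.imwrite('pics/w18z.png',cv2.resize(p['frame'][130:250,200:320],(600,600),interpolation=cv2.INTER_CUBIC))
"
```

```text
[0.59684306 0.06817509 0.09123622] [-0.50544716 -1.56136586 -0.29389815] 0.012983886238492212
```

View pics/w18z.png

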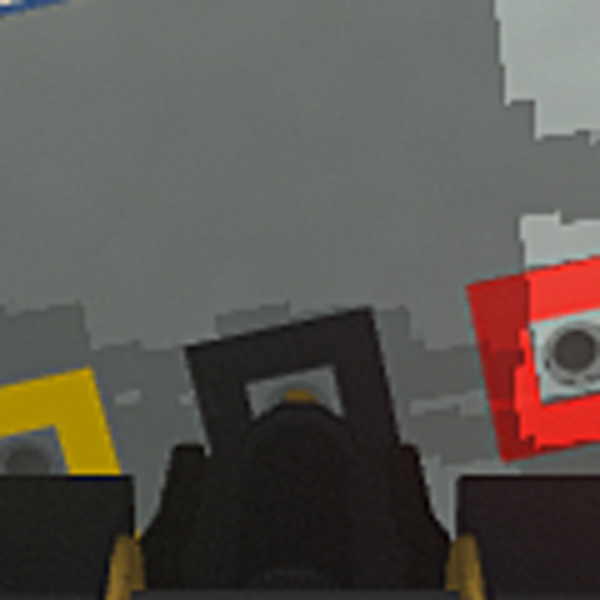

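servo_tool(rows=[0,0,-5,0,1,0,0,-10,0,1,0,0,-14,0,1,0,0,-17,0,1,0,0,-19,0,1,0,0,-20,0,1])

```text
time_s: 27.35
tool_pos: [0.5971, 0.0685, 0.0721]
tool_rot: [-79.8, 90.0, 1.4]
force: [-0.9, -2.0, 7.9]
grip_width: 0.0133
```

```bash
python3 -c "
from h import *
o=get_obs();print(o['tool_pos'],o['force'],o['grip_width'])
p=cam('wrist');cv2.imwrite('pics/w19z.png',cv2.resize(p['frame'][130:250,200:320],(600,600),interpolation=cv2.INTER_CUBIC))
"
```

```text
[0.59707459 0.06848628 0.0721081 ] [-0.85379976 -2.04937224  7.89506027] 0.013299673130095578
```

View pics/w19z.png

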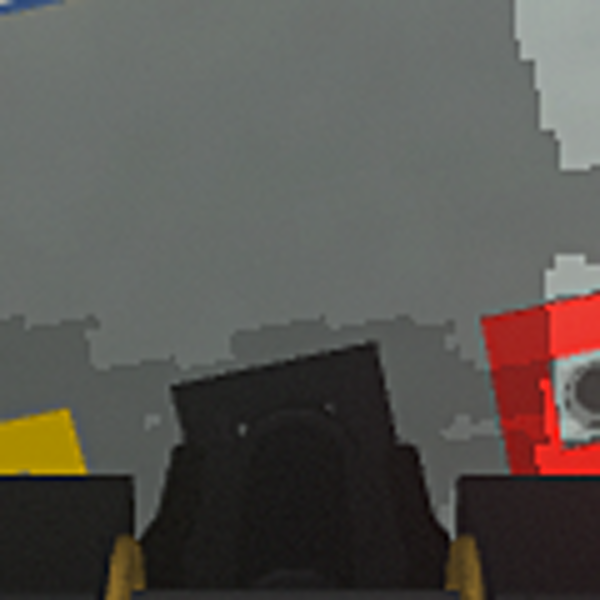

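servo_tool(rows=[0,0,0,0,0.65,0,0,0,0,0.65,0,0,0,0,0.65,0,0,10,0,0.65,0,0,35,0,0.65,0,0,70,0,0.65,0,-15,95,0,0.62,-3,-50,95,0,0.62,-7,-88,95,0,0.62,-10,-128,95,0,0.62])

```text
time_s: 28.23
tool_pos: [0.5871, -0.0592, 0.1682]
tool_rot: [-51.4, 89.9, 29.9]
force: [0.2, -0.1, 0.0]
grip_width: 0.0332
```

servo_tool(rows=[-4,-40,0,0,0.62,-8,-80,0,0,0.62,-12,-120,0,0,0.62,-16,-160,0,0,0.62,-20,-200,0,0,0.62,-24,-235,0,0,0.62,-28,-262,0,0,0.62,-30,-275,0,0,0.62,-30,-280,0,0,0.62,-30,-280,0,0,0.62])

```text
time_s: 29.07
tool_pos: [0.5568, -0.3394, 0.1668]
tool_rot: [-11.0, 90.0, 70.2]
force: [-0.3, 0.2, 0.1]
grip_width: 0.0328
```

servo_tool(rows=[0,0,0,0,0.62,0,0,0,0,0.62,0,0,0,0,0.62])

```text
time_s: 29.32
tool_pos: [0.558, -0.3368, 0.1666]
tool_rot: [-7.2, 89.9, 74.2]
force: [0.0, 0.1, 1.1]
grip_width: 0.033
```

```bash
python3 pins.py w20;  python3 -c "
from h import *
o=get_obs();print(o['tool_pos'],o['qpos'],o['grip_width'])"
```

```text
[ 0.5578 -0.3372  0.1667] jaw 81.33930494308727 122.28238527769743 29.3667
[124.  76.  59.] 195 ((468.47906494140625, -326.4256591796875), 6.9147210121154785) [ 0.4684 -0.3265  0.0923]
[ 40.  47. 137.] 171 ((512.7726440429688, -333.0771789550781), 6.903721332550049) [ 0.5125 -0.333   0.0923]
[ 30. 139. 167.] 156 ((557.0158081054688, -339.5727233886719), 6.888898849487305) [ 0.5564 -0.3395  0.0919]
[ 0.55777252 -0.33720669  0.16668737] [ -3.70080677  23.65277241  42.97276934  87.09768016 -16.45476662
  75.7354551  122.28238528] 0.033181043386911885
```

View pics/w20.png

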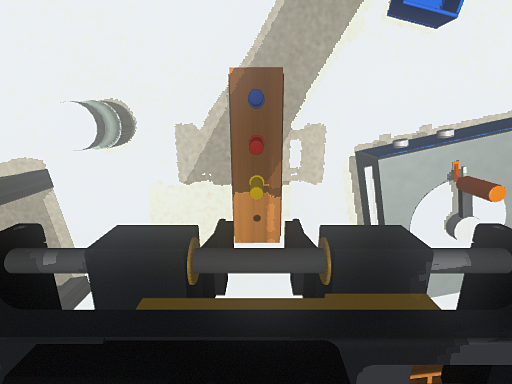

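servo_tool(rows=[-0.5,-2,-35,0,0.62,-0.5,-2,-70,0,0.62,-0.5,-2,-105,0,0.62,-0.5,-2,-119,0,0.62,-0.5,-2,-124,0,0.62,-0.5,-2,-124,0,0.62,-0.5,-2,-124,0,1,-0.5,-2,-124,0,1,-0.5,-2,-124,0,1,-0.5,-2,-124,0,1])

```text
time_s: 30.2
tool_pos: [0.5572, -0.3418, 0.0443]
tool_rot: [-94.9, 89.9, -13.7]
force: [0.9, 1.8, 0.9]
grip_width: 0.0142
```

servo_tool(rows=[0,0,0,0,1,0,0,0,0,1,0,0,0,0,1,0,0,0,0,1])

```text
time_s: 30.53
tool_pos: [0.5574, -0.3412, 0.0441]
tool_rot: [-78.3, 89.9, 2.9]
force: [-0.2, 1.4, 6.3]
grip_width: 0.0134
```

servo_tool(rows=[0,0,10,0,1,0,0,25,0,1,0,0,55,0,1,0,0,90,0,1,0,0,120,0,1,2,30,140,0,1,6,70,140,0,1,10,110,140,0,1,14,150,140,0,1,18,190,140,0,1])

```text
time_s: 31.37
tool_pos: [0.574, -0.1506, 0.1842]
tool_rot: [-98.0, 89.9, -16.9]
force: [1.4, -0.5, -0.1]
grip_width: 0.0132
```

servo_tool(rows=[5,40,0,0,1,10,80,0,0,1,16,120,0,0,1,21,150,-15,0,1,25,170,-35,0,1,25,174,-55,0,1,25,174,-67,0,1,25,174,-69,0,1,25,174,-69,0,1,25,174,-69,0,1])

```text
time_s: 32.2
tool_pos: [0.6, 0.0206, 0.1151]
tool_rot: [-95.7, 89.9, -14.7]
force: [0.0, -0.6, -0.1]
grip_width: 0.013
```

```bash
cat > hov.py <<'E'
import sys
from h import *
T={'red':(.5939,.1133,.0705),'black':(.5972,.0683,.0705),'yellow':(.6003,.0228,.0705),'blue':(.6032,-.0218,.0705)}
o=get_obs();print(o['tool_pos'],o['force'],o['grip_width'],o['qpos'][6])
p=cam('wrist');cv2.imwrite(f'pics/{sys.argv[1]}.png',cv2.resize(p['frame'][130:250,200:320],(600,600),interpolation=cv2.INTER_CUBIC))
t=np.array(T[sys.argv[2]]);print('need TCP move mm',(t-o['tool_pos'])*1000,'term px zoom',(proj(p,t)-[200,130])*5)
import pickle;pickle.dump(p,open('last.pkl','wb'))
E
python3 hov.py w21 yellow
```

```text
[0.59995007 0.02058238 0.11510657] [ 0.0476404  -0.58511077 -0.05438024] 0.01302305883327785 84.99402030912005
need TCP move mm [  0.34993482   2.2176201  -44.60657276] term px zoom [[308.36801731 363.58626118]]
```

View pics/w21.png

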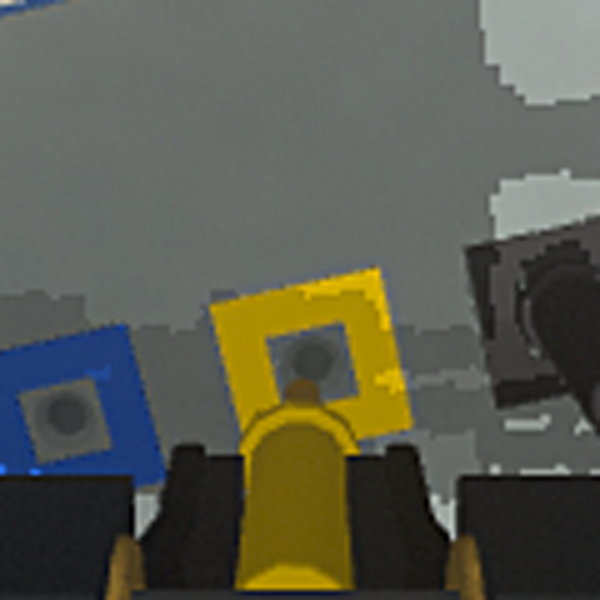

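servo_tool(rows=[0.5,2,0,0,1,0.5,2,-6,0,1,0.5,2,-11,0,1,0.5,2,-15,0,1,0.5,2,-19,0,1,0.5,2,-23,0,1])

```text
time_s: 32.75
tool_pos: [0.6, 0.0238, 0.0903]
tool_rot: [-144.8, 89.9, -63.7]
force: [0.3, -2.4, 0.7]
grip_width: 0.0132
```

```bash
python3 hov.py w22 yellow
```

```text
[0.59996811 0.02375108 0.09033439] [ 0.26972174 -2.36874746  0.68032184] 0.01320537849764387 85.48454603364529
need TCP move mm [  0.33188627  -0.95107654 -19.83438668] term px zoom [[290.29865426 414.79649182]]
```

Entered (12 mm down, no vertical force). Continue.

servo_tool(rows=[0,-0.5,-6,0,1,0,-0.5,-11,0,1,0,-0.5,-15,0,1,0,-0.5,-18,0,1,0,-0.5,-19,0,1,0,-0.5,-20,0,1])

```text
time_s: 33.3
tool_pos: [0.6003, 0.0239, 0.0718]
tool_rot: [-68.6, 89.9, 12.5]
force: [-2.4, -2.2, 12.7]
grip_width: 0.0129
```

```bash
python3 hov.py w23 yellow
```

```text
[0.60033416 0.02392692 0.07179434] [-2.3931145  -2.22687693 12.69841265] 0.012947980590891875 86.14171434926187
need TCP move mm [-0.03415563 -1.12692458 -1.29433934] term px zoom [[288.32189781 456.50631525]]
```

View pics/w23.png

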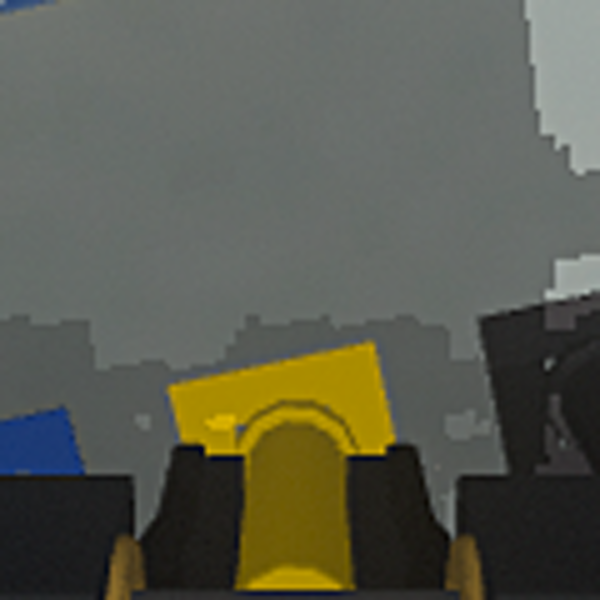

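servo_tool(rows=[0,0,0,0,0.65,0,0,0,0,0.65,0,0,0,0,0.65,0,0,10,0,0.65,0,0,35,0,0.65,0,0,70,0,0.65,-3,-15,95,0,0.62,-12,-50,95,0,0.62,-22,-88,95,0,0.62,-31,-126,95,0,0.62])

```text
time_s: 34.18
tool_pos: [0.5687, -0.1022, 0.167]
tool_rot: [-54.4, 89.9, 26.9]
force: [0.1, -0.9, -0.6]
grip_width: 0.0329
```

servo_tool(rows=[-9,-38,0,0,0.62,-18,-76,0,0,0.62,-27,-114,0,0,0.62,-36,-152,0,0,0.62,-45,-185,0,0,0.62,-51,-210,0,0,0.62,-56,-225,0,0,0.62,-56,-230,0,0,0.62,-56,-230,0,0,0.62,-56,-230,0,0,0.62])

```text
time_s: 35.02
tool_pos: [0.5136, -0.3304, 0.1657]
tool_rot: [-5.7, 89.9, 75.5]
force: [0.4, 1.6, -0.5]
grip_width: 0.0334
```

servo_tool(rows=[0,0,0,0,0.62,0,0,0,0,0.62,0,0,0,0,0.62])

```text
time_s: 35.27
tool_pos: [0.5136, -0.3303, 0.1656]
tool_rot: [-6.1, 90.0, 75.2]
force: [-0.1, 0.2, -0.8]
grip_width: 0.0332
```

```bash
python3 pins.py w24;  python3 -c "
from h import *
o=get_obs();print(o['tool_pos'],o['qpos'],o['grip_width'])"
```

```text
[ 0.5134 -0.3306  0.1657] jaw 81.27820723604438 122.42831130033966 35.3167
[119.  70.  54.] 173 ((468.186767578125, -326.476318359375), 6.911742210388184) [ 0.468  -0.3265  0.0922]
[ 44.  52. 135.] 159 ((512.5873413085938, -333.00482177734375), 6.895974159240723) [ 0.5119 -0.3329  0.0919]
[ 0.51340683 -0.33058593  0.16566183] [ -6.78219277  18.41998354  45.58955891  93.44153414 -13.62235797
  73.89269635 122.4283113 ] 0.0329375020519632
```

View pics/w24.png

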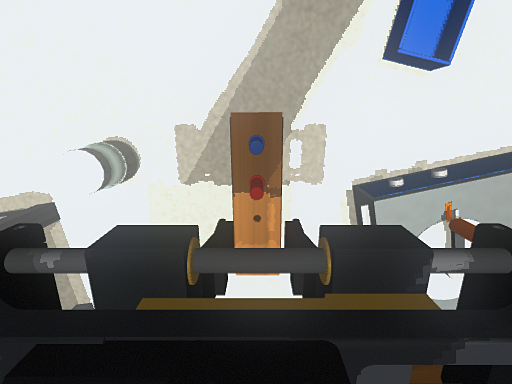

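servo_tool(rows=[-0.5,-2,-35,0,0.62,-0.5,-2,-70,0,0.62,-0.5,-2,-105,0,0.62,-0.5,-2,-118,0,0.62,-0.5,-2,-123,0,0.62,-0.5,-2,-123,0,0.62,-0.5,-2,-123,0,1,-0.5,-2,-123,0,1,-0.5,-2,-123,0,1,-0.5,-2,-123,0,1])

```text
time_s: 36.15
tool_pos: [0.5132, -0.3343, 0.0442]
tool_rot: [-96.9, 89.9, -15.8]
force: [-0.1, 1.0, 0.1]
grip_width: 0.0141
```

servo_tool(rows=[0,0,0,0,1,0,0,0,0,1,0,0,0,0,1,0,0,0,0,1])

```text
time_s: 36.48
tool_pos: [0.5133, -0.3341, 0.0441]
tool_rot: [-86.9, 89.9, -5.7]
force: [-0.5, 1.5, 6.8]
grip_width: 0.0133
```

servo_tool(rows=[0,0,10,0,1,0,0,25,0,1,0,0,55,0,1,0,0,90,0,1,0,0,120,0,1,5,30,140,0,1,12,70,140,0,1,19,110,140,0,1,26,150,140,0,1,33,190,140,0,1])

```text
time_s: 37.32
tool_pos: [0.545, -0.1424, 0.1834]
tool_rot: [-71.5, 90.0, 9.7]
force: [0.5, 0.2, -0.6]
grip_width: 0.0128
```

servo_tool(rows=[7,40,0,0,1,15,80,0,0,1,22,120,0,0,1,30,160,0,0,1,37,200,0,0,1,44,235,0,0,1,48,252,-10,0,1,48,257,-35,0,1,48,257,-60,0,1,48,257,-69,0,1])

```text
time_s: 38.15
tool_pos: [0.5908, 0.1125, 0.11]
tool_rot: [124.5, 89.7, -154.3]
force: [-1.2, -1.7, -0.6]
grip_width: 0.0132
```

servo_tool(rows=[0,0,0,0,1,0,0,0,0,1])

```text
time_s: 38.32
tool_pos: [0.5933, 0.1118, 0.114]
tool_rot: [172.2, 90.0, -106.7]
force: [0.4, 0.5, 0.3]
grip_width: 0.0131
```

```bash
python3 hov.py w25 red
```

```text
[0.59333424 0.11184074 0.11396852] [0.41516594 0.51709465 0.25395907] 0.013054377485977415 75.68080050913383
need TCP move mm [  0.56576339   1.45925693 -43.46851881] term px zoom [[304.49929419 367.87863054]]
```

View pics/w25.png

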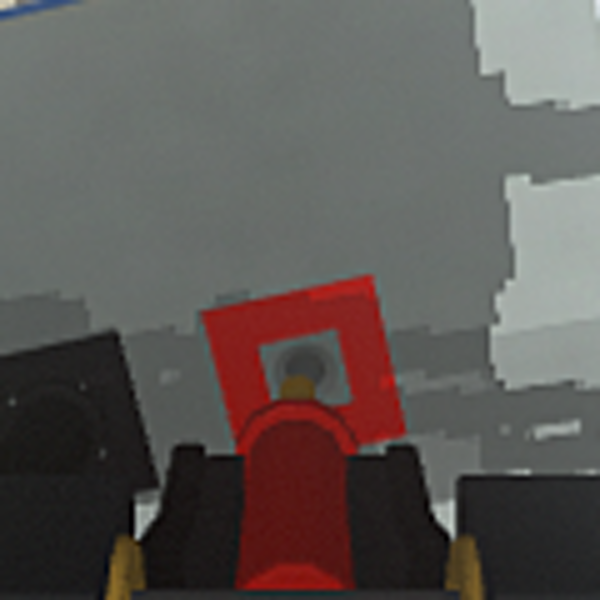

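servo_tool(rows=[0.5,1.3,0,0,1,0.5,1.3,-6,0,1,0.5,1.3,-11,0,1,0.5,1.3,-15,0,1,0.5,1.3,-19,0,1,0.5,1.3,-23,0,1])

```text
time_s: 38.87
tool_pos: [0.5941, 0.1139, 0.0904]
tool_rot: [-117.3, 89.9, -36.1]
force: [1.0, -1.0, -0.1]
grip_width: 0.013
```

```bash
python3 hov.py w26 red
```

```text
[0.59409746 0.11390081 0.09041599] [ 0.95602729 -1.03242411 -0.08826387] 0.013049399003515125 76.19328107003786
need TCP move mm [ -0.19745565  -0.60081311 -19.91598695] term px zoom [[291.9115638  411.15553794]]
```

servo_tool(rows=[0,-0.5,-6,0,1,0,-0.5,-11,0,1,0,-0.5,-15,0,1,0,-0.5,-18,0,1,0,-0.5,-19,0,1,0,-0.5,-20,0,1])

```text
time_s: 39.42
tool_pos: [0.5944, 0.1137, 0.0719]
tool_rot: [-65.4, 89.9, 15.7]
force: [-1.6, -1.8, 13.1]
grip_width: 0.0132
```

```bash
python3 hov.py w27 red
```

```text
[0.5944151  0.11372818 0.07192948] [-1.64352232 -1.77537204 13.13973608] 0.013227006182969672 76.78629934303109
need TCP move mm [-0.5150986  -0.4281802  -1.42947626] term px zoom [[292.57989322 452.39377834]]
```

View pics/w27.png

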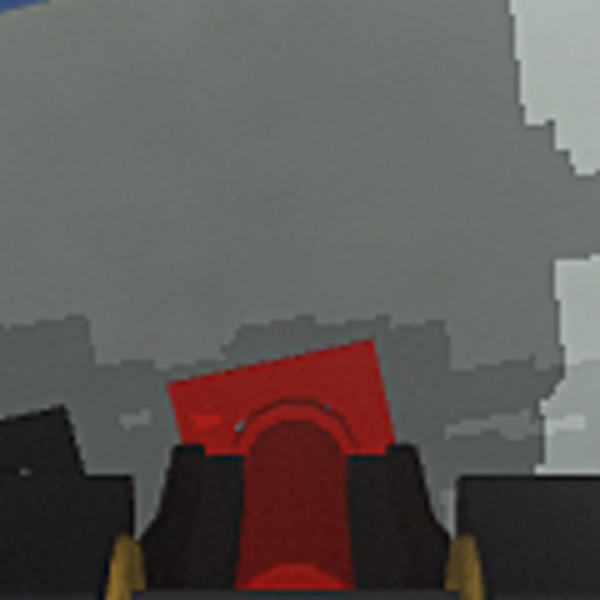

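servo_tool(rows=[0,0,0,0,0.65,0,0,0,0,0.65,0,0,0,0,0.65,0,0,10,0,0.65,0,0,35,0,0.65,0,0,70,0,0.65,-5,-18,95,0,0.62,-16,-55,95,0,0.62,-27,-93,95,0,0.62,-38,-131,95,0,0.62])

```text
time_s: 40.3
tool_pos: [0.5555, -0.0178, 0.1668]
tool_rot: [-58.9, 89.9, 22.4]
force: [1.4, -0.6, -0.9]
grip_width: 0.0329
```

servo_tool(rows=[-10,-38,0,0,0.62,-21,-76,0,0,0.62,-32,-114,0,0,0.62,-43,-152,0,0,0.62,-54,-190,0,0,0.62,-65,-228,0,0,0.62,-75,-265,0,0,0.62,-84,-294,0,0,0.62,-88,-306,0,0,0.62,-88,-308,0,0,0.62])

```text
time_s: 41.13
tool_pos: [0.4654, -0.3289, 0.1664]
tool_rot: [-177.1, 89.9, -96.3]
force: [-0.4, -0.1, -0.7]
grip_width: 0.0331
```

servo_tool(rows=[0,0,0,0,0.62,0,0,0,0,0.62,0,0,0,0,0.62,0,0,0,0,0.62])

```text
time_s: 41.47
tool_pos: [0.4688, -0.3231, 0.1656]
tool_rot: [-2.8, 89.9, 78.5]
force: [-0.2, 0.4, 1.3]
grip_width: 0.0331
```

```bash
python3 pins.py w28;  python3 -c "
from h import *
o=get_obs();print(o['tool_pos'],o['qpos'],o['grip_width'])"
```

```text
[ 0.4686 -0.3234  0.1656] jaw 81.32609793512259 121.99802523545378 41.5167
[115.  71.  60.] 164 ((468.05792236328125, -326.60565185546875), 6.980576038360596) [ 0.4674 -0.3264  0.0919]
[ 0.4686184  -0.32341873  0.16564347] [-10.64121269  12.70296656  48.96356131  99.34559524 -10.05638334
  72.51151924 121.99802524] 0.03323648723047484
```

View pics/w28.png

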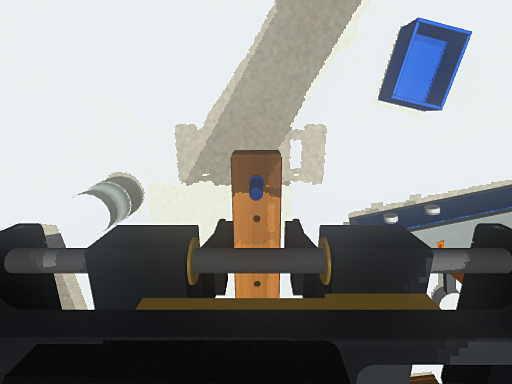

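servo_tool(rows=[-0.5,-2.5,-35,0,0.62,-0.5,-2.5,-70,0,0.62,-0.5,-2.5,-105,0,0.62,-0.5,-2.5,-118,0,0.62,-0.5,-2.5,-123,0,0.62,-0.5,-2.5,-123,0,0.62,-0.5,-2.5,-123,0,1,-0.5,-2.5,-123,0,1,-0.5,-2.5,-123,0,1,-0.5,-2.5,-123,0,1])

```text
time_s: 42.35
tool_pos: [0.4682, -0.328, 0.0441]
tool_rot: [-95.2, 89.9, -14.0]
force: [-0.2, 0.4, -0.5]
grip_width: 0.0141
```

servo_tool(rows=[0,0,0,0,1,0,0,0,0,1,0,0,0,0,1,0,0,0,0,1])

```text
time_s: 42.68
tool_pos: [0.4684, -0.3276, 0.0439]
tool_rot: [-79.0, 89.9, 2.2]
force: [0.2, 2.2, 5.3]
grip_width: 0.0131
```

servo_tool(rows=[0,0,10,0,1,0,0,25,0,1,0,0,55,0,1,0,0,90,0,1,0,0,120,0,1,12,25,140,0,1,28,60,140,0,1,44,95,140,0,1,60,130,140,0,1,76,165,140,0,1])

```text
time_s: 43.52
tool_pos: [0.5435, -0.1613, 0.1835]
tool_rot: [-74.4, 89.9, 6.7]
force: [0.9, 0.4, -0.4]
grip_width: 0.0131
```

servo_tool(rows=[15,37,0,0,1,30,74,0,0,1,45,110,0,0,1,56,135,0,0,1,59,141,-12,0,1,59,141,-35,0,1,59,141,-60,0,1,59,141,-69,0,1,59,141,-69,0,1,59,141,-69,0,1])

```text
time_s: 44.35
tool_pos: [0.6021, -0.0225, 0.114]
tool_rot: [153.5, 90.0, -125.4]
force: [0.5, 0.1, -0.5]
grip_width: 0.0131
```

```bash
python3 hov.py w29 blue
```

```text
[ 0.6020553  -0.02245466  0.11402912] [ 0.54539553  0.11762931 -0.54878402] 0.013131860166216227 90.33514250281966
need TCP move mm [  1.14469526   0.65465671 -43.52911508] term px zoom [[300.39653161 371.60763821]]
```

View pics/w29.png

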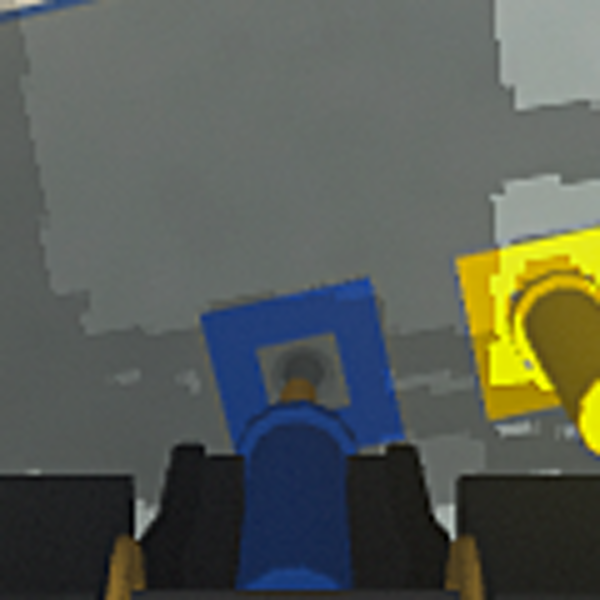

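servo_tool(rows=[1,0.8,0,0,1,1,0.8,-6,0,1,1,0.8,-11,0,1,1,0.8,-15,0,1,1,0.8,-19,0,1,1,0.8,-23,0,1])

```text
time_s: 44.9
tool_pos: [0.6033, -0.021, 0.0903]
tool_rot: [-135.6, 90.0, -54.4]
force: [1.7, -1.2, 1.3]
grip_width: 0.0135
```

```bash
python3 hov.py w30 blue
```

```text
[ 0.6032978  -0.02101694  0.0902859 ] [ 1.71726832 -1.17942631  1.33210107] 0.01345711005190715 91.02718239140358
need TCP move mm [ -0.09779782  -0.78305641 -19.78590005] term px zoom [[290.84417365 412.25897585]]
```

servo_tool(rows=[0,-0.5,-6,0,1,0,-0.5,-11,0,1,0,-0.5,-15,0,1,0,-0.5,-18,0,1,0,-0.5,-19,0,1,0,-0.5,-20,0,1])

```text
time_s: 45.45
tool_pos: [0.6035, -0.0212, 0.0718]
tool_rot: [-18.1, 90.0, 63.1]
force: [-3.8, 0.1, 13.1]
grip_width: 0.0132
```

```bash
python3 hov.py w31 blue
```

```text
[ 0.60354093 -0.02123131  0.07180301] [-3.7851109   0.1151425  13.14003995] 0.01318943897591237 91.72628470085813
need TCP move mm [-0.34093029 -0.56869181 -1.3030144 ] term px zoom [[291.80381943 453.97531891]]
```

servo_tool(rows=[0,0,0,0,0.65,0,0,0,0,0.65,0,0,0,0,0.65,0,0,10,0,0.65,0,0,35,0,0.65,0,0,70,0,0.65,25,10,85,0,0.62,40,25,85,0,0.62,40,25,85,0,0.62,40,25,85,0,0.62])

```text
time_s: 46.33
tool_pos: [0.6436, 0.0051, 0.1559]
tool_rot: [141.5, 90.0, -137.2]
force: [-0.4, -0.4, -0.3]
grip_width: 0.0328
```

```bash
python3 look.py w32; python3 - <<'E'
from h import *
import pickle
p=pickle.load(open('last.pkl','rb')); W=cloud(p)
c=(W[...,2]>.110)&(W[...,2]<.135)&(W[...,0]<.615)
n,l,st,ce=cv2.connectedComponentsWithStats(c.astype(np.uint8))
for i in range(1,n):
    if st[i,4]<15: continue
    X=W[l==i]; print(p['frame'][l==i].mean(0).round(),np.percentile(X[:,2],90),cv2.minEnclosingCircle((X[:,:2]*1000).astype(np.float32))[0])
for s in ('scene','side'):
    q=cam(s); cv2.imwrite(f'pics/{s}32.png',cv2.resize(q['frame'][100:300,170:390],(770,600),interpolation=cv2.INTER_CUBIC))
E
```

```text
[0.6428 0.0037 0.1555] jaw 81.20465292850815 46.3833
[ 55.  60. 197.] 0.12118644420552585 (593.8416137695312, 112.66818237304688)
[65. 66. 69.] 0.12114507698276342 (596.7504272460938, 68.10603332519531)
[  4. 165. 199.] 0.12099498628030395 (599.86376953125, 23.437028884887695)
[ 58. 116. 188.] 0.12303422255706059 (580.740966796875, -129.95643615722656)
[134.  70.  39.] 0.12115097598717843 (602.9592895507812, -21.271087646484375)
```

View pics/w32.png

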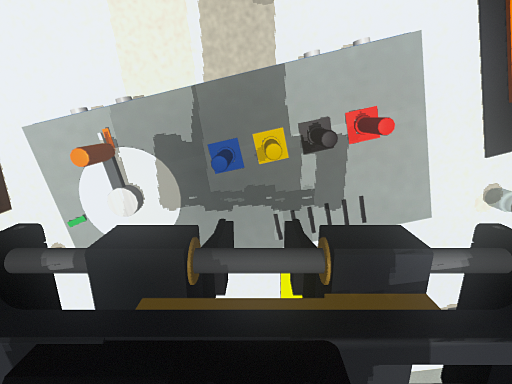

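View pics/side32.png

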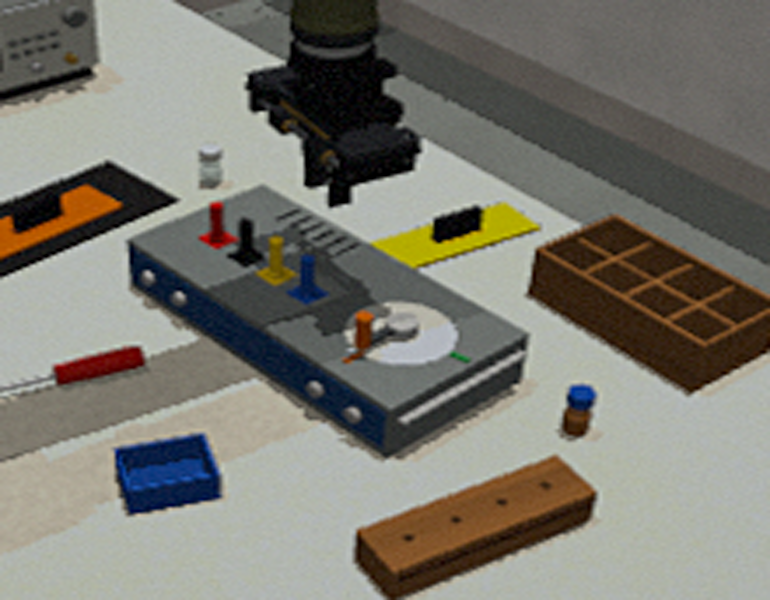

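```bash
python3 - <<'E'
from h import *
import pickle
p=pickle.load(open('last.pkl','rb')); W=cloud(p)
h=cv2.cvtColor(p['frame'],cv2.COLOR_BGR2HSV).astype(int)
g=(abs(h[...,0]-68)<18)&(h[...,1]>90)
n,l,st,ce=cv2.connectedComponentsWithStats(g.astype(np.uint8))
for i in range(1,n):
    if st[i,4]<20: continue
    print(ce[i],st[i]); ys,xs=np.nonzero(l==i)
    X=np.array([ray(p,(a,b),.0708)[:2] for a,b in zip(xs,ys)]); print(X.mean(0)*1000,cv2.minAreaRect((X*1000).astype(np.float32)),'depth',np.nanmean(W[l==i],0))
    for A in ([.6305,-.1271],[.630,-.127]):
        d=X.mean(0)-A; print(np.hypot(*d),(np.degrees(np.arctan2(d[1],d[0]))-183.93)%360)
E
```

```text
[ 76.27358491 220.91509434] [ 67 216  19  11 106]
[ 647.0313318  -190.40490928] ((646.9606323242188, -190.27426147460938), (6.14187479019165, 20.26249122619629), 14.98255729675293) depth [ 0.64650782 -0.18901144  0.07249876]
0.06542779584715744 100.70528544725272
0.06565248497253263 101.10543665845563
```

servo_tool(rows=[0,-10,10,-7,0.5,-10,-30,20,-14,0.5,-20,-50,20,-21,0.5,-30,-75,20,-28,0.5,-40,-100,20,-35,0.5,-50,-120,20,-42,0.5,-58,-130,20,-49,0.5,-62,-134,20,-56,0.5,-62,-134,20,-63,0.5,-62,-134,20,-70,0.5])

```text
time_s: 47.32
tool_pos: [0.5798, -0.1318, 0.1756]
tool_rot: [104.7, 89.9, 115.3]
force: [1.0, 0.4, 0.3]
grip_width: 0.0434
```

servo_tool(rows=[0,0,0,-7,0.5,0,0,0,-14,0.5,0,0,0,-21,0.5,0,0,0,-28,0.5,0,0,0,-35,0.5,0,0,0,-42,0.5,0,0,0,-49,0.5,0,0,0,-56,0.5,0,0,0,-63,0.5,0,0,0,-70,0.5])

```text
time_s: 48.15
tool_pos: [0.5802, -0.1309, 0.1754]
tool_rot: [-153.2, 89.9, 147.5]
force: [-0.6, -0.7, 0.1]
grip_width: 0.0434
```

servo_tool(rows=[0,0,0,-7,0.5,0,0,0,-14,0.5,0,0,0,-21,0.5,0,0,0,-27,0.5,0,0,0,-27,0.5,0,0,0,-27,0.5,0,0,0,-27,0.5])

```text
time_s: 48.73
tool_pos: [0.5808, -0.1305, 0.1756]
tool_rot: [-147.3, 90.0, 127.0]
force: [0.0, -0.2, 0.1]
grip_width: 0.0437
```

```bash
python3 look.py w33; python3 - <<'E'
from h import *
import pickle
p=pickle.load(open('last.pkl','rb')); W=cloud(p)
c=(abs(W[...,2]-.122)<.005)&(np.hypot(W[...,0]-.629,W[...,1]+.127)<.085)
print('grip',cv2.minAreaRect((W[c][:,:2]*1000).astype(np.float32)));o=get_obs();print(o['tool_pos'],o['qpos'])
E
```

```text
[ 0.5809 -0.1304  0.1756] jaw -85.74028627399072 48.7833
grip ((581.4750366210938, -130.3915252685547), (14.914654731750488, 14.685443878173828), 65.02330017089844)
[ 0.58092849 -0.13041983  0.17562513] [-43.66799973  23.82695676  68.71676061  95.29195712 -22.77082613
  76.70114602 -56.95151839]
```

View pics/w33.png

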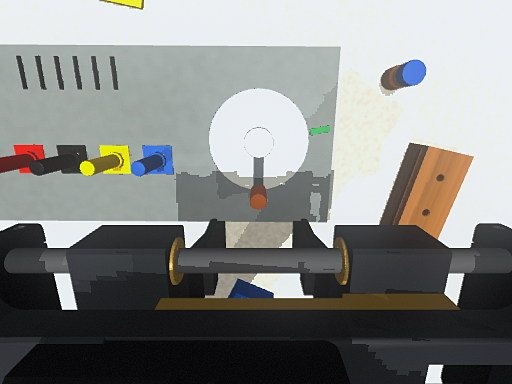

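servo_tool(rows=[0,0,-25,0,0.5,0,0,-50,0,0.5,0,0,-50,0,0.5], force=15)

```text
time_s: 49.03
tool_pos: [0.5783, -0.129, 0.1216]
tool_rot: [-105.6, 89.6, 168.6]
force: [-1.2, 0.2, -1.0]
grip_width: 0.0434
```

```bash
python3 -c "
from h import *
o=get_obs();print(o['tool_pos'],o['qpos'])"
```

```text
[ 0.57826817 -0.12895884  0.12162819] [-41.79344805  26.53078559  66.22265474  99.01117921 -25.39916434
  71.84120411 -55.16590462]
```

servo_tool(rows=[0,0,-25,0,0.5,0,0,-42,0,0.5,0,0,-46,0,0.5,0,0,-46,0,0.5,0,0,-46,0,1,0,0,-46,0,1,0,0,-46,0,1,0,0,-46,0,1,0,0,-46,0,1,0,0,-46,0,1])

```text
time_s: 49.87
tool_pos: [0.5816, -0.1302, 0.0802]
tool_rot: [97.8, 90.0, 12.0]
force: [-1.0, 0.4, 2.5]
grip_width: 0.0151
```

servo_tool(rows=[0,0,0,0,1,0,0,0,0,1])

```text
time_s: 50.03
tool_pos: [0.5815, -0.1302, 0.0802]
tool_rot: [104.2, 90.0, 18.4]
force: [-0.2, 0.4, 3.9]
grip_width: 0.0157
```

```bash
python3 -c "
from h import *
o=get_obs();print(o['tool_pos'],o['qpos'],o['force'],o['grip_width'])
a=np.radians(3.93)
A=np.array([.6304,-.127]); P=lambda t:A-.05*np.array([np.cos(a+np.radians(t)),np.sin(a+np.radians(t))])
for t in (7,14,21,28,35,42,49,56,63,70,77,84,91,96,98,101): print(t,((P(t)-P(0))*1000).round(1), ((P(t)-P(63))*1000).round(1))
"
```

```text
[ 0.58153523 -0.1301832   0.08016295] [-39.79311652  29.03777831  63.87786924 101.29167371 -28.14519723
  67.59959488 -53.39439838] [-0.1664717   0.44582836  3.92097565] 0.01570244641160469
7 [ 0.8 -6.1] [-29.5  36.5]
14 [  2.3 -12. ] [-28.   30.6]
21 [  4.5 -17.6] [-25.7  24.9]
28 [  7.4 -23. ] [-22.8  19.6]
35 [ 11. -28.] [-19.3  14.6]
42 [ 15.1 -32.5] [-15.2  10.1]
49 [ 19.7 -36.5] [-10.5   6.1]
56 [ 24.8 -39.8] [-5.5  2.7]
63 [ 30.3 -42.6] [0. 0.]
70 [ 36.  -44.6] [ 5.8 -2. ]
77 [ 42.  -45.9] [11.7 -3.4]
84 [ 48.1 -46.5] [17.8 -4. ]
91 [ 54.2 -46.4] [23.9 -3.8]
96 [ 58.5 -45.8] [28.2 -3.2]
98 [ 60.2 -45.5] [29.9 -2.9]
101 [ 62.8 -44.9] [32.5 -2.3]
```

servo_tool(rows=[0.8,-6,0,6,1,2.3,-12,0,12,1,4.5,-17.6,0,19,1,7.4,-23,0,26,1,11,-28,0,33,1,15,-32.5,0,40,1,19.7,-36.5,0,47,1,24.8,-39.8,0,54,1,30.3,-42.6,0,61,1,30.3,-42.6,0,63,1])

```text
time_s: 50.87
tool_pos: [0.6123, -0.172, 0.0801]
tool_rot: [98.8, 89.9, 76.3]
force: [0.3, 3.4, 4.2]
grip_width: 0.0155
```

servo_tool(rows=[5.8,-2,0,7,1,11.7,-3.4,0,14,1,17.8,-4,0,21,1,23.9,-3.8,0,28,1,28.2,-3.2,0,34,1,32.5,-2.3,0,38,1,32.5,-2.3,0,38,1,32.5,-2.3,0,38,1,32.5,-2.3,0,38,1])

```text
time_s: 51.62
tool_pos: [0.6443, -0.1731, 0.0801]
tool_rot: [78.8, 89.8, 94.1]
force: [-1.2, 4.6, 5.4]
grip_width: 0.0152
```

```bash
python3 look.py w34; python3 -c "
from h import *
o=get_obs();print(o['tool_pos'],o['qpos'],o['force'],o['grip_width'])
d=o['tool_pos'][:2]-[.6304,-.127];print(np.hypot(*d),(np.degrees(np.arctan2(d[1],d[0]))-183.93)%360)"
```

```text
[ 0.6443 -0.1732  0.0801] jaw 15.245812351296 51.6667
[ 0.64428464 -0.17315452  0.08005162] [-16.1717474   29.12537504  38.96475272  89.94629944 -19.44334133
  67.89123915  41.90273099] [-1.99116398  4.5705516   6.21929264] 0.015463143335240046
0.048197751821483996 102.81282885992294
```

View pics/w34.png

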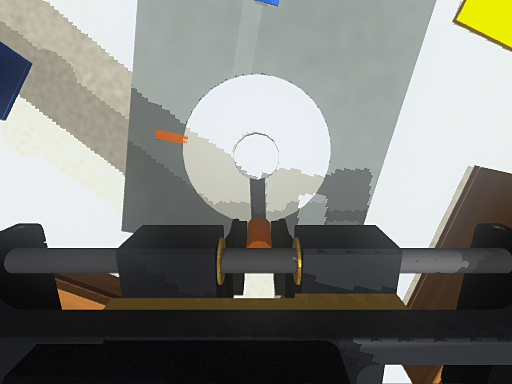

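servo_tool(rows=[0,0,0,0,0.6,0,0,0,0,0.6,0,0,0,0,0.6,0,0,30,0,0.6,0,0,60,0,0.6,5,-25,80,0,0.6,10,-55,90,0,0.6,10,-60,90,0,0.6,10,-60,90,0,0.6,10,-60,90,0,0.6])

```text
time_s: 52.5
tool_pos: [0.6534, -0.2354, 0.1687]
tool_rot: [139.2, 89.9, 154.3]
force: [0.1, 0.2, -0.0]
grip_width: 0.035
```

```bash
python3 look.py w35; python3 - <<'E'
from h import *
import pickle
p=pickle.load(open('last.pkl','rb')); W=cloud(p); f=p['frame']
c=(abs(W[...,2]-.122)<.004)&(np.hypot(W[...,0]-.63,W[...,1]+.127)<.085)
r=cv2.minAreaRect((W[c][:,:2]*1000).astype(np.float32));print('grip',r)
d=np.array(r[0])-[630.4,-127]; print(np.hypot(*d),(np.degrees(np.arctan2(d[1],d[0]))-183.93)%360)
q=proj(p,[[.647,-.19,.0708],[.6304,-.127,.0705]]);print(q)
x,y=q[0].astype(int); cv2.imwrite('pics/w35z.png',cv2.resize(f[max(0,y-70):y+50,max(0,x-60):x+60],(600,600),interpolation=cv2.INTER_CUBIC))
E
```

```text
[ 0.6537 -0.2339  0.1684] jaw 15.190782727494176 52.55
grip ((645.385498046875, -175.01611328125), (15.0343656539917, 15.244633674621582), 60.679195404052734)
50.30022153381363 103.40278313037862
[[263.59651247 144.75662215]
 [264.27437051  76.08676804]]
```

View pics/w35.png

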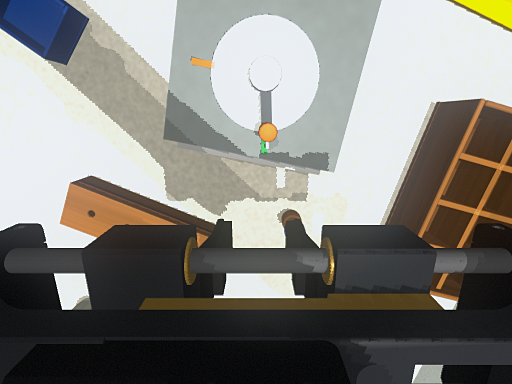

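View pics/w35z.png

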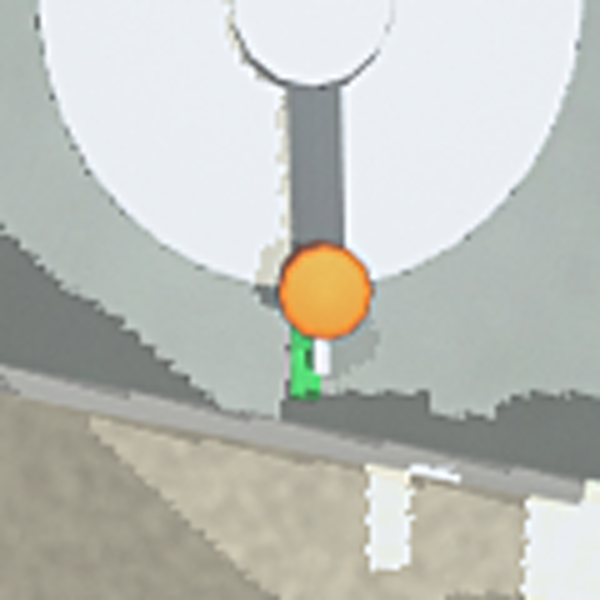

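servo_tool(rows=[0,5,0,0,0.5,-5,35,-10,0,0.5,-10,60,-30,0,0.5,-10,60,-30,0,0.5,-10,60,-60,0,0.5,-10,60,-84,0,0.5,-10,60,-90,0,0.5,-10,60,-90,0,0.5])

```text
time_s: 53.22
tool_pos: [0.6423, -0.1728, 0.077]
tool_rot: [148.1, 89.7, 163.4]
force: [-0.3, 0.4, -0.2]
grip_width: 0.0435
```

servo_tool(rows=[0,0,0,0,1,0,0,0,0,1,0,0,0,0,1,0,0,0,0,1,0,0,0,0,1,0,0,0,0,1,0,0,0,0,1])

```text
time_s: 53.8
tool_pos: [0.6446, -0.1754, 0.0805]
tool_rot: [-23.5, 89.9, -8.3]
force: [0.1, 0.2, 3.2]
grip_width: 0.0156
```

servo_tool(rows=[-1,-0.3,0,0,1,-2.4,-0.6,0,0,1,-2.4,-0.6,0,0,1,-2.4,-0.6,0,0,1,-2.4,-0.6,0,0,1])

```text
time_s: 54.22
tool_pos: [0.6429, -0.176, 0.0805]
tool_rot: [-30.2, 89.8, -15.0]
force: [5.1, -1.5, 3.3]
grip_width: 0.0154
```

servo_tool(rows=[-0.7,-0.2,0,0,1,-0.7,-0.2,0,0,1,-0.7,-0.2,0,0,1])

```text
time_s: 54.47
tool_pos: [0.6419, -0.1764, 0.0804]
tool_rot: [-33.8, 89.9, -18.7]
force: [4.9, -1.4, 4.8]
grip_width: 0.0153
```

servo_tool(rows=[0,0,0,0,0.6,0,0,0,0,0.6,0,0,0,0,0.6,0,0,30,0,0.6,0,0,60,0,0.6,5,-25,80,0,0.6,10,-55,90,0,0.6,10,-60,90,0,0.6,10,-60,90,0,0.6,10,-60,90,0,0.6])

```text
time_s: 55.3
tool_pos: [0.6496, -0.2355, 0.1681]
tool_rot: [138.1, 89.8, 153.2]
force: [0.8, 0.3, -0.5]
grip_width: 0.0345
```

```bash
python3 look.py w36; python3 - <<'E'
from h import *
import pickle
p=pickle.load(open('last.pkl','rb')); W=cloud(p); f=p['frame']
c=(abs(W[...,2]-.122)<.004)&(np.hypot(W[...,0]-.63,W[...,1]+.127)<.085)
r=cv2.minAreaRect((W[c][:,:2]*1000).astype(np.float32));print('grip',r)
d=np.array(r[0])-[630.4,-127]; print(np.hypot(*d),(np.degrees(np.arctan2(d[1],d[0]))-183.93)%360)
x,y=proj(p,[.647,-.19,.0708])[0].astype(int); cv2.imwrite('pics/w36z.png',cv2.resize(f[max(0,y-70):y+50,max(0,x-60):x+60],(600,600),interpolation=cv2.INTER_CUBIC))
E
```

```text
[ 0.65   -0.2342  0.1679] jaw 15.208710528976912 55.35
grip ((641.6552124023438, -175.86959838867188), (15.026307106018066, 15.14473819732666), 60.897796630859375)
50.14895265997041 99.03969413094546
```

View pics/w36z.png

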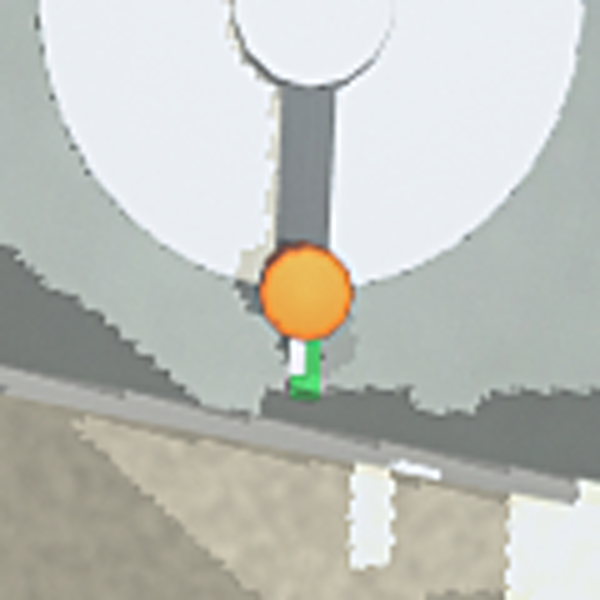

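servo_tool(rows=[0,5,0,0,0.5,-5,35,-10,0,0.5,-10,60,-30,0,0.5,-10,60,-30,0,0.5,-10,60,-60,0,0.5,-10,60,-84,0,0.5,-10,60,-90,0,0.5,-10,60,-90,0,0.5])

```text
time_s: 56.02
tool_pos: [0.6391, -0.1735, 0.077]
tool_rot: [147.6, 89.7, 162.9]
force: [-0.2, 0.1, 0.5]
grip_width: 0.0439
```

servo_tool(rows=[0,0,0,0,1,0,0,0,0,1,0,0,0,0,1,0,0,0,0,1,0,0,0,0,1,0,0,0,0,1,0,0,0,0,1])

```text
time_s: 56.6
tool_pos: [0.6414, -0.1762, 0.0805]
tool_rot: [-23.2, 89.9, -8.0]
force: [-0.4, 0.5, 2.8]
grip_width: 0.0153
```

servo_tool(rows=[0.8,0.2,0,0,1,1.5,0.4,0,0,1,1.5,0.4,0,0,1,1.5,0.4,0,0,1,1.5,0.4,0,0,1])

```text
time_s: 57.02
tool_pos: [0.6422, -0.176, 0.0804]
tool_rot: [-157.6, 90.0, -142.4]
force: [-3.7, 0.0, 5.7]
grip_width: 0.0156
```

servo_tool(rows=[0,0,0,0,0.6,0,0,0,0,0.6,0,0,0,0,0.6,0,0,30,0,0.6,0,0,60,0,0.6,5,-25,80,0,0.6,10,-55,90,0,0.6,10,-60,90,0,0.6,10,-60,90,0,0.6,10,-60,90,0,0.6])

```text
time_s: 57.85
tool_pos: [0.652, -0.2352, 0.1687]
tool_rot: [122.6, 89.9, 137.7]
force: [-0.4, -0.0, 0.1]
grip_width: 0.0352
```

```bash
python3 look.py w37; python3 - <<'E'
from h import *
import pickle
p=pickle.load(open('last.pkl','rb')); W=cloud(p); f=p['frame']
c=(abs(W[...,2]-.122)<.004)&(np.hypot(W[...,0]-.63,W[...,1]+.127)<.085)
r=cv2.minAreaRect((W[c][:,:2]*1000).astype(np.float32));print('grip',r)
d=np.array(r[0])-[630.4,-127]; print(np.hypot(*d),(np.degrees(np.arctan2(d[1],d[0]))-183.93)%360)
x,y=proj(p,[.647,-.19,.0708])[0].astype(int); cv2.imwrite('pics/w37z.png',cv2.resize(f[max(0,y-70):y+50,max(0,x-60):x+60],(600,600),interpolation=cv2.INTER_CUBIC))
E
```

```text
[ 0.6522 -0.2338  0.1683] jaw 15.217543308930756 57.9
grip ((642.5255126953125, -175.62356567382812), (14.436607360839844, 14.725287437438965), 61.079158782958984)
50.112665035510354 100.07254732399804
```

View pics/w37z.png

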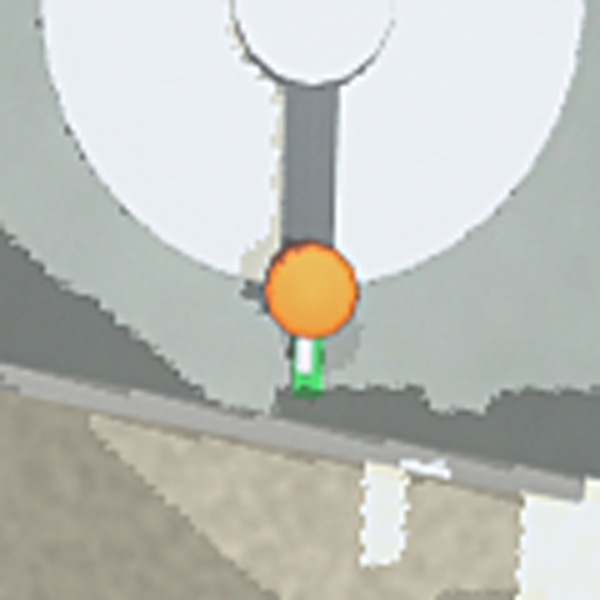

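```bash
python3 - <<'E'
from h import *
o=get_obs();print(o['time_s'],o['force'])
for n in ('scene','side'):
    p=cam(n);cv2.imwrite(f'pics/{n}38.png',cv2.resize(p['frame'],(800,600)))
    W=cloud(p)
    for d in cut_out('cover',p)[:2]:
        X=W[d['pixels']];X=X[~np.isnan(X[:,0])];print(n,d['score'],cv2.minAreaRect((X[:,:2]*1000).astype(np.float32)),np.median(X[:,2]))
E
```

```text
57.9 [ 0.08409402  0.55893045 -0.23263785]
scene 0.95 ((853.3124389648438, 33.53539276123047), (79.4632339477539, 192.8054962158203), 82.78106689453125) 0.008611056036489928
scene 0.94 ((501.145263671875, 327.52191162109375), (190.29519653320312, 69.67932891845703), 7.8121137619018555) 0.011900476182924224
side 0.77 ((500.31903076171875, 330.7141418457031), (187.10098266601562, 79.16641998291016), 9.454463005065918) 0.009580811340874962
side 0.58 ((683.3286743164062, -69.530517578125), (400.1519470214844, 53.330230712890625), 49.030391693115234) 0.0064749388542762465
```

View pics/scene38.png

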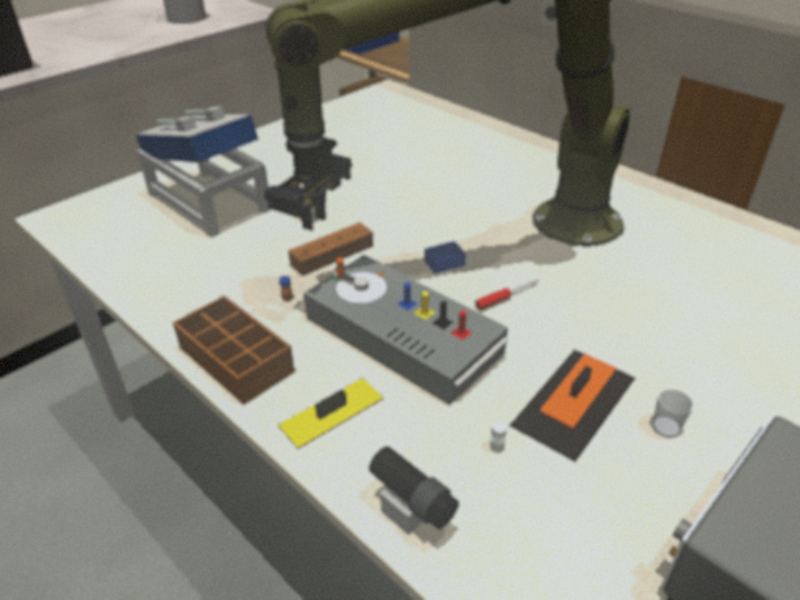

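View pics/side38.png

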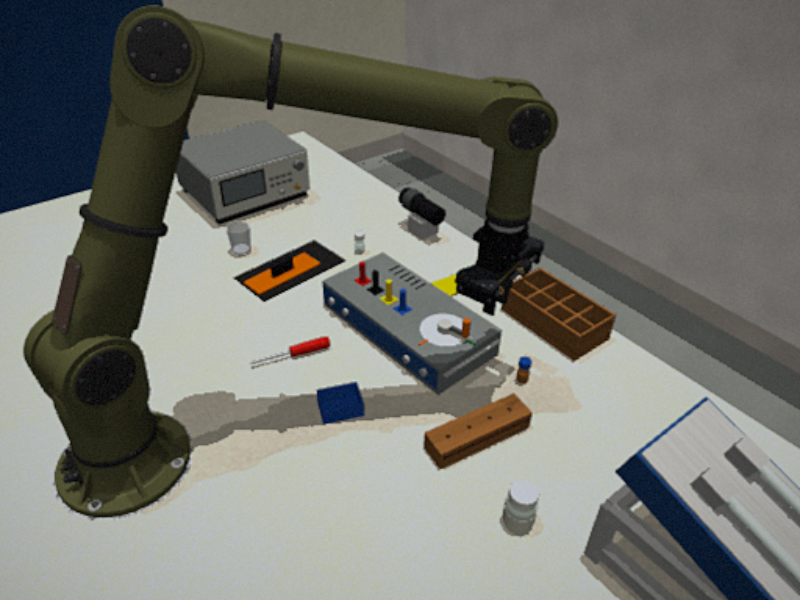

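servo_tool(rows=[0,0,20,0,0.6,-6,30,35,5,0.6,-12,68,35,12,0.6,-18,106,35,19,0.6,-24,144,35,26,0.6,-30,182,35,33,0.6,-36,220,35,40,0.6,-42,258,35,47,0.6,-48,296,35,54,0.6,-54,334,35,61,0.6])

```text
time_s: 58.93
tool_pos: [0.5975, 0.1011, 0.2048]
tool_rot: [-6.2, 90.0, 70.4]
force: [-0.3, 0.5, -0.7]
grip_width: 0.0348
```

servo_tool(rows=[-6,38,0,7,0.6,-12,76,0,14,0.6,-18,114,0,21,0.6,-24,152,0,21,0.6,-30,185,0,21,0.6,-34,215,0,21,0.6,-38,235,0,21,0.6,-38,235,0,21,0.6,-38,235,0,21,0.6,-38,235,0,21,0.6])

```text
time_s: 59.77
tool_pos: [0.5605, 0.3326, 0.2045]
tool_rot: [177.4, 89.9, -85.4]
force: [-0.2, -1.2, 1.4]
grip_width: 0.0344
```

```bash
cat > cov.py <<'E'
import sys
from h import *
p=cam('wrist'); W=cloud(p);o=get_obs(); print(o['tool_pos'],'jaw',np.degrees(np.arctan2(*T_tool(o)[:2,2][::-1])),o['time_s'])
cv2.imwrite(f'pics/{sys.argv[1]}.png',p['frame'])
hsv=cv2.cvtColor(p['frame'],cv2.COLOR_BGR2HSV).astype(int)
R_=(abs(W[...,0]-.53)<.2)&(abs(W[...,1]-.335)<.12)
c=(abs(W[...,2]-.009)<.006)&(hsv[...,0]<22)&(hsv[...,1]>150)&R_
r=cv2.minAreaRect((W[c][:,:2]*1000).astype(np.float32)); print('cover',r)
c=(abs(W[...,2]-.040)<.006)&R_
c=cv2.morphologyEx(c.astype(np.uint8),cv2.MORPH_OPEN,np.ones((3,3)))>0
print('handle',cv2.minAreaRect((W[c][:,:2]*1000).astype(np.float32)))
m=(abs(W[...,2]-.002)<.006)&(hsv[...,2]<90)&R_
m=cv2.morphologyEx(m.astype(np.uint8),cv2.MORPH_OPEN,np.ones((3,3)))>0
r=cv2.minAreaRect((W[m][:,:2]*1000).astype(np.float32)); print('mat',r)
E
python3 cov.py w39
```

```text
[0.56091958 0.33190403 0.20467389] jaw 97.07454737907305 59.8167
cover ((503.741943359375, 328.7963562011719), (184.0794219970703, 66.0496826171875), 7.0500054359436035)
handle ((504.1346740722656, 329.071533203125), (58.44939041137695, 12.73226547241211), 7.038874626159668)
mat ((531.2042236328125, 337.9643859863281), (249.1796417236328, 129.54747009277344), 6.399327278137207)
```

View pics/w39.png

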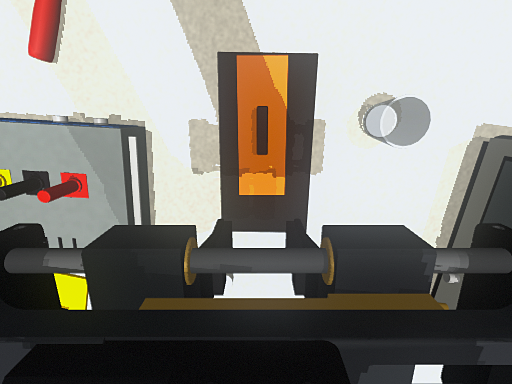

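servo_tool(rows=[-20,-1,-30,0,0.5,-40,-2,-65,0,0.5,-57,-3,-100,0,0.5,-57,-3,-135,0,0.5,-57,-3,-165,0,0.5,-57,-3,-190,0,0.5,-57,-3,-203,0,0.5,-57,-3,-208,0,0.5,-57,-3,-208,0,0.5,-57,-3,-208,0,0.5], force=40)

```text
time_s: 60.65
tool_pos: [0.5048, 0.3306, -0.0019]
tool_rot: [-63.1, 89.9, 34.0]
force: [0.7, -0.3, -0.0]
grip_width: 0.0435
```

servo_tool(rows=[0,0,0,0,1,0,0,0,0,1,0,0,0,0,1,0,0,0,0,1,0,0,0,0,1,0,0,0,0,1,0,0,0,0,1,0,0,0,0,1])

```text
time_s: 61.32
tool_pos: [0.5036, 0.3304, -0.003]
tool_rot: [-69.3, 90.0, 27.9]
force: [-0.3, -0.6, 2.5]
grip_width: 0.0137
```

servo_tool(rows=[0,0,8,0,1,0,0,12,0,1,10,3,12,0,1,20,6,12,0,1,27,9,12,0,1,27,9,12,0,1,27,9,7,0,1,27,9,3,0,1,27,9,0,0,1,27,9,0,0,1])

```text
time_s: 62.15
tool_pos: [0.5295, 0.3392, -0.003]
tool_rot: [98.6, 89.9, -164.2]
force: [-1.7, -1.3, 3.6]
grip_width: 0.0136
```

servo_tool(rows=[0,0,0,0,0.6,0,0,0,0,0.6,0,0,0,0,0.6,0,0,0,0,0.6,0,0,30,0,0.6,0,0,70,0,0.6,10,0,110,0,0.6,30,0,150,0,0.6,50,0,190,0,0.6,60,0,200,0,0.6])

```text
time_s: 62.98
tool_pos: [0.594, 0.3402, 0.2034]
tool_rot: [-67.6, 89.5, 29.5]
force: [1.5, -0.7, 0.7]
grip_width: 0.0346
```

servo_tool(rows=[0,0,0,0,0.6,0,0,0,0,0.6,0,0,0,0,0.6])

```text
time_s: 63.23
tool_pos: [0.5891, 0.3393, 0.1949]
tool_rot: [104.6, 89.8, -158.2]
force: [-1.1, -0.2, -0.2]
grip_width: 0.0346
```

```bash
python3 cov.py w40; python3 - <<'E'
from h import *
for n in ('scene','side'):
    p=cam(n);cv2.imwrite(f'pics/{n}40.png',cv2.resize(p['frame'],(800,600)))
    cv2.imwrite(f'pics/{n}40z.png',cv2.resize(p['frame'][130:270,200:360],(800,600),interpolation=cv2.INTER_CUBIC))
E
```

```text
[0.58870047 0.3394079  0.19447898] jaw 97.21056993112877 63.2833
cover ((530.0006713867188, 338.865234375), (184.07504272460938, 66.47756958007812), 7.144290924072266)
handle ((529.7203979492188, 338.4444580078125), (57.90272903442383, 13.651510238647461), 7.189000606536865)
mat ((530.8772583007812, 337.73919677734375), (249.1995086669922, 129.26551818847656), 6.4026970863342285)
```

View pics/scene40.png

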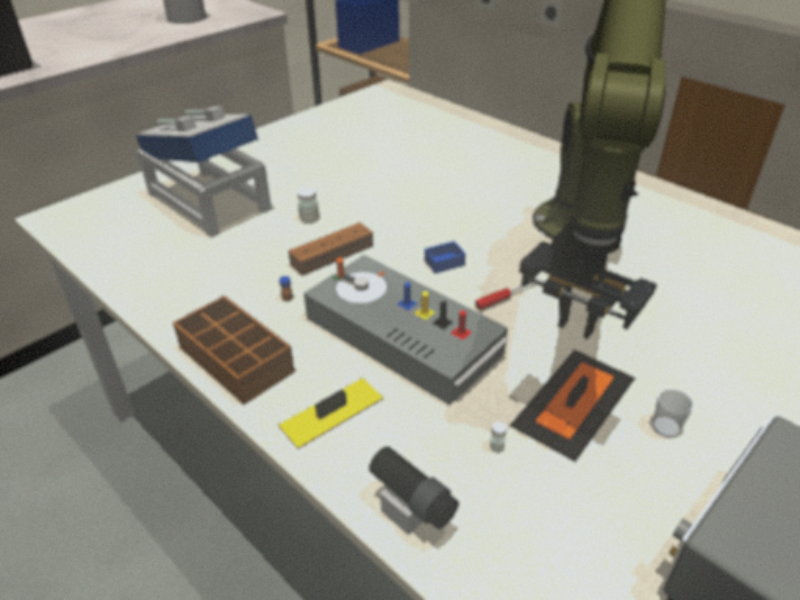

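View pics/side40z.png

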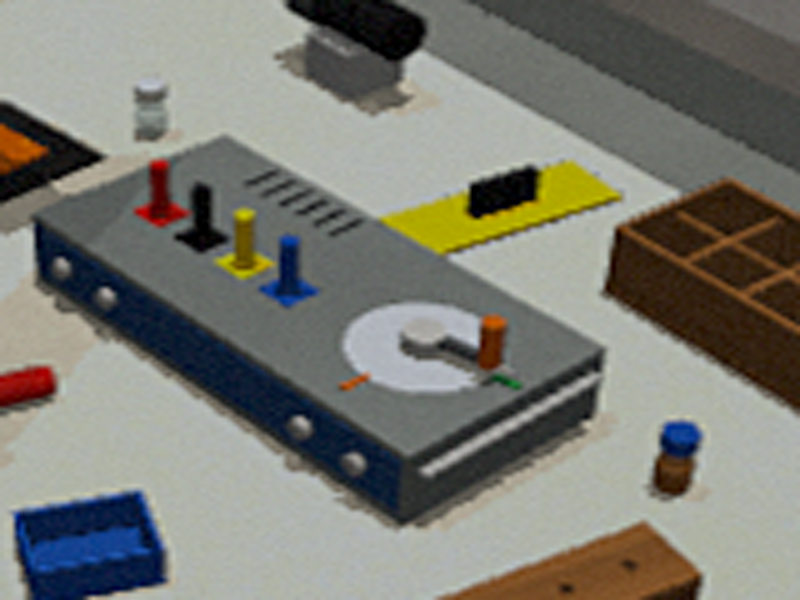

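Cover is back within about 1 mm of the mat's centre, all four pins are seated, the lever is on the green mark, and the gripper is clear. I'm handing in.

```bash
python3 -c "
from cell import *
print(sign_off())"
```

```text
the job is handed in; nothing more can be done
None
```

The job is done and handed in at about 63 s of the 210 s allowed; no verdict was reported. The steps went in the order asked, except that I re-centred the cover at the very end.

- **Lever home:** My first turn left it about 2° short, so I pinched it again and pressed it against its stop before moving any pin. The last view before the final turn still showed it home.
- **Cover:** I took it off the terminals and laid it on the mat. It was later knocked about 29 mm aside, so I picked it up and put it back. The last check put it about 1–1.5 mm from the mat's centre, within 1° of the mat's direction and flat.
- **Pins:** All four were in the stand: black, yellow, red and blue. Each went fully down into the terminal of its own colour. Every pin top measured about 50 mm above the amplifier's top, as it should with the collar down.
- **Set level:** After two small corrections the lever measured about 100°, against a mark at about 101°. The pointer was within 1 mm of the middle of the 6 mm mark.

**Disagreements:**
- The fingertips are about 21 mm behind the reported tool point, not 11 mm ahead as stated. Because of that my first two grasps of the cover's handle closed on air above it without moving it. I measured the offset in the wrist camera and worked with it from then on.
- In my only other check of the bench, by eye in the last pictures, everything else looked undisturbed.

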